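Hang the tape holder on the tool rail and load it

TASK

Hang the blue tape holder by its two hooks on the tool rail in the open bay at the rail's left end and let go of it; then slide it along under the red keeper bar until the yellow band on the rail shows whole and about centred between its two hooks. Then push the loose roll of black insulating tape fully down onto the holder's hub and let go. Leave the other things lying on the bench where they are.

Things in the scene. Friction and masses are not known exactly. Their poses are not given: they have to be found in the camera images.
- stand: Fixed tool rail on a wooden base (x +-50, y = -300 to 340, 18 mm thick), a post at each end. Origin: its underside on the bench; x away from the robot, y along the rail to the left, z up. Rail: steel, 16 mm diameter, axis x = 0, z = 160 mm, from y = -274 to 314. Left post's top at z = 176, right post's at 194. A grey plate with a masking tape roll hangs fixed at its right end (y = -263 to -167).
- bay (a point): Middle of the open bay, on the rail's axis: stand frame (0, 210, 160) mm. From y = +126 mm to the left post (y = 314) nothing lies above the rail, so hooks go on here.
- keeper (a point): Left end of the red keeper bar's straight part: stand frame (0, 105, 180) mm. The keeper, 8 mm diameter, runs from here right to the right post, 20 mm above the rail's axis (8 mm free gap); left of here its tip turns up to z = 194 at y = 126. Two thin red goosenecks at y = 75 and -135 carry it from behind (x = 36 to 44).
- rest (a point): Middle of the steel rest bar below the rail: stand frame (-4, 0, 80) mm; 12 mm diameter, along y from post to post. The hung holder's back plate leans on it.
- band: Yellow band, 24 mm wide along the rail, painted round the rail and the keeper above it (0.7 mm, nothing catches on it). Origin: its middle on the rail's axis; axes as the stand's. It lies under the keeper, 165 to 305 mm right of the bay's middle.
- holder: Loose tape holder of 3 mm blue sheet, 0.35 kg, 126 deep x 90 wide x 111 mm high, standing on its two cheeks. Origin: underside, mid width; x to its back (hooks), y to its left, z up. Cheeks: outer faces y = +-45, x = -52 to 45, z = 0 to 60. Shelf top z = 60. Back plate: rear face x = 45, z = 0 to 84, full width. At the start its back faces away from the robot within 0.4 rad.
- hooks (a point): Holder frame (55, 0, 100) mm, where the rail's axis comes, midway between the two hooks (each 22 mm wide, centred at y = +-34, 46 mm clear between). Inside: x = 45 to 65, underside of the top z = 108 (top face 111); rear lip down to z = 91, then flaring back to x = 74, z = 81. Hung, the holder's underside is at z = 60 mm and it leans about 0.02 rad nose-down, plate on the rest bar.
- ear (a point): Outer face of the holder's left ear: holder frame (30, 45, 80) mm; its right ear is at y = -45. The ears are the cheeks' raised rear parts, x = 15 to 45, up to z = 93. Friction about 0.6: a push of a few newtons on an ear slides the hung holder along and it stays where left; pushed far in front of the plate it may cock and bind.
- seat (a point): Foot of the hub, centre of the top of the black disc (44 mm diameter, 8 mm high) on the shelf: holder frame (-16, 0, 68) mm; the roll's underside comes to rest here.
- hub (a point): Mid-height of the hub, an upright aluminium hexagon, also the handle to carry the holder by: holder frame (-16, 0, 83) mm. 22 mm across flats (they face +-y), 25.4 across corners, z = 68 to 98, then a taper to z = 103.
- black_tape: Loose roll of black insulating tape lying flat: 58 mm outer diameter, 18 mm high, bore about 30 mm, 0.05 kg. Origin: centre of its underside; z along the bore, up.
- tape_measure: Bystander: yellow tape measure, 38 x 85 x 60 mm, standing on the bench; origin under its middle.
- screwdriver_blue: Bystander: screwdriver with blue handle, 158 mm long, 20 mm thick, lying; origin under its middle.
- spanner: Bystander: steel combination spanner, 171 x 30 x 6 mm, lying; origin under its middle.
Not all that is in view belongs to the job. Leave any turquoise look-alike of the holder alone.

How it is judged:
On the way, in this order (a step that is already met when the one before it is completed fails the run):
1. the holder hangs on the rail by both hooks in the open bay, at rest, and the fingers are off it (z of hooks in the frame of stand between 0.155 and 0.165 m and x of hooks in the frame of stand between -0.006 and 0.006 m and angle between holder's own z axis and vertical below 0.08 rad and angle between the x axis of holder and the x axis of stand, either way round below 0.1 rad and y of hooks in the frame of stand above 0.11 m and contact force between the fingers and holder below 0.05 N and linear speed of holder below 0.01 m/s), for 0.2 s.
2. the holder, still hung on the rail, has been slid under the keeper to the yellow band, within 10 mm, and the fingers are off it (z of hooks in the frame of stand between 0.155 and 0.165 m and x of hooks in the frame of stand between -0.006 and 0.006 m and angle between holder's own z axis and vertical below 0.08 rad and angle between the x axis of holder and the x axis of stand, either way round below 0.1 rad and y of hooks in the frame of band between -0.01 and 0.01 m and contact force between the fingers and holder below 0.05 N and linear speed of holder below 0.01 m/s), for 0.2 s.
3. the black roll has been pushed down onto the hub of the hung holder and the fingers are off it (horizontal distance between black_tape and seat below 0.006 m and z of black_tape in the frame of holder between 0.065 and 0.071 m and angle between the z axis of black_tape and the z axis of holder, either way round below 0.08 rad and linear speed of black_tape below 0.01 m/s and contact force between the fingers and black_tape below 0.05 N), for 0.2 s.
At the end, for the whole second after the job is handed in: The holder hangs at rest and upright (0.08 rad), square to the rail (0.1 rad), both hooks down on the rail, the middle between them within 10 mm of the yellow band's middle; the black roll lies flat on the disc (3 mm), round the hub (within 6 mm of centre), at rest (z of hooks in the frame of stand between 0.155 and 0.165 m and x of hooks in the frame of stand between -0.006 and 0.006 m and angle between holder's own z axis and vertical below 0.08 rad and angle between the x axis of holder and the x axis of stand, either way round below 0.1 rad and y of hooks in the frame of band between -0.01 and 0.01 m and linear speed of each of holder, black_tape below 0.01 m/s and horizontal distance between black_tape and seat below 0.006 m and z of black_tape in the frame of holder between 0.065 and 0.071 m and angle between the z axis of black_tape and the z axis of holder, either way round below 0.08 rad); the robot touches nothing.
It fails at once if the tape measure is moved by more than 30 mm (distance of tape_measure from where it was at the start of the episode above 0.03 m).
It fails at once if the blue screwdriver is moved by more than 30 mm (distance of screwdriver_blue from where it was at the start of the episode above 0.03 m).
It fails at once if the spanner is moved by more than 30 mm (distance of spanner from where it was at the start of the episode above 0.03 m).
It also fails if it takes over 72 s, if anything falls off the work surface, if the arm or the gripper's body presses on something with over 40 N, if the wrist force passes 120 N, or if a joint passes its speed limit or range.

ROBOT

A 7-joint arm with a two-finger parallel gripper is mounted at the origin on a cart in front of the work surface, level with it; the furniture and walls round the work are solid. World frame = base frame: x ahead of the robot, y to its left, z up, the work surface at z = 0. Lengths are in m, angles in rad, forces in N, time in s.
With the tool pointing down it reaches from about 0.4 to 0.75 m from the base axis. Payload 19.5 kg.
Tool frame: the origin (TCP) lies at the very end of the fingers, on their centre line; the grasp point (between the pads) lies 19 mm behind it; z points along the fingers, y is the line along which they close (so a half turn about z gives the same grasp; the last joint's range is limited). The gripper opens to 85 mm and grips with 20 to 120 N. Pads are 22 mm wide; open, the fingers measure 114 mm over their backs; the gripper's body (76 mm by 85 mm) begins 54 mm behind the grasp point. The pads swing forward as they close: fully open they stand 13 mm farther back than shut.
Start: joints at [1.16, 0.707, -0.028, 1.485, 0.022, 0.951, -0.075], TCP at [0.207, -0.536, 0.231] pointing down, gripper open.
Joint ranges: [-2.71, 2.71], [-0.32, 2.16], [-1.57, 1.52], [0, 2.45], [-1.46, 4.6], [0, 2.02], [-2.83, 2.83]. Speed limits (rad/s): [1.89, 1.89, 2.57, 2.57, 3.01, 3.01, 3.01].

INTERFACE

Orientations are given as a unit quaternion [w, x, y, z].
In Python, from cell import telemetry, grab_frame, order gives the robot as it stands. The module is installed in compiled form; this text tells all that it offers.
- The arm moves only by the tool apply_moves, never from a script. Its argument "increments" is a list of rows, each an object with "delta_pos": the shift along the tool's x, y, z in units of 0.1 m (1.0 is 0.1 m), a list of three; "turn": the turn, a rotation vector about the tool's x, y, z in units of 45 degrees (1.0 is 45 degrees), a list of three; "gripper": the opening, from 0 (shut) to 1 (fully open). A call has 1 to 10 rows; each row is the pose to reach, as a shift and turn from the pose commanded when the call began, along the tool's axes at that moment; what a row does not reach only later rows make up. A row lasts 1/10 s, in which the tool goes at most 50 mm and 8.59 degrees, less where a joint would pass 70% of its speed; a pose out of reach is approached as far as the arm can. A call with a number of a shift or a turn outside -1 to 1 is refused whole. A call with a gripper value outside its range is refused whole. The fingers move at their own pace and stop on an object; "force" is the grip in N (left out, the last holds). Time passes only in rows, so rows that repeat a pose let the fingers close. It gives the time, the measured TCP pose, the force, the opening and the grip force at its end, in the units of the state.
- telemetry.observe(): the state, without advancing time (a new reading comes with each control period).
- grab_frame(name): name is "side" or "top"; returns a dict with "image" (400x640x3 uint8, red, green, blue), "fx", "fy", "cx", "cy" (pixels), "rvec" (rotation vector, rad) and "tvec" (3), from world to camera coordinates, as OpenCV has them. Camera axes: x right, y down, z forward; pixel columns grow to the right and rows downward; lengths in m; the calibration is good to about 2 mm. A picture is of the moment at which its call begins. There is no depth.
- order.close_job(): hands the job in; it is judged then, once.
The state is a dict: "t": time; "q": joint angles; "joint_vel": joint speeds; "tau": joint torques, N m; "ee_pos": TCP position; "tcp_rot": TCP orientation; "ft_force": force on the tool from outside, world axes, zero at the start; "torque": the same for the moment, N m; "gripper_width": finger opening in m; "grasp_force": force on a finger pad.
Only numpy, scipy, OpenCV 4.12 (cv2) and the standard library are available. Lean on these libraries where they do the work, as an engineer would, in place of code of your own. Each camera call takes 0.05 s, during which the arm holds its last target. There are 200 camera calls.

## Working session

There is one attempt and no reset: what is moved stays moved. The work goes in short steps, Python scripts to look and compute and a tool call to move; the robot and the scene stay as the last step left them, time stands still between calls to the robot, and variables do not carry over. Pictures are saved under pics/ and viewed, at most 10 in all, crops included, and the job is handed in when it is done.

Besides the shell and the picture viewer there is one more tool, called after ">>>" as a command line: name --argument value ..., lists and objects as JSON in quotes. apply_moves: Moves the arm, as the interface text tells. Shifts and turns lie within -1 to 1; 1 stands for 0.1 m of shift or 45 degrees of turn. Its arguments: {"type":"object","properties":{"increments":{"type":"array","items":{"type":"object","properties":{"delta_pos":{"type":"array","items":{"type":"number"}},"turn":{"type":"array","items":{"type":"number"}},"gripper":{"type":"number"}}}},"force":{"type":"number"}},"required":["increments"]}

```bash
mkdir -p pics
cat > h.py <<'E'
import numpy as np, cv2, pickle
from cell import telemetry, grab_frame, order
from scipy.spatial.transform import Rotation as R
def snap(name,fn):
    f=grab_frame(name); pickle.dump(f,open(f'pics/{fn}.pkl','wb'))
    cv2.imwrite(f'pics/{fn}.png',f['image'][:,:,::-1]); return f
def load(fn): return pickle.load(open(f'pics/{fn}.pkl','rb'))
def P(f):
    Rm=cv2.Rodrigues(np.array(f['rvec'],float))[0]; t=np.array(f['tvec'],float).ravel()
    K=np.array([[f['fx'],0,f['cx']],[0,f['fy'],f['cy']],[0,0,1]]); return K,Rm,t
def proj(f,X):
    K,Rm,t=P(f); p=(K@(Rm@np.atleast_2d(X).T+t[:,None])).T; return p[:,:2]/p[:,2:]
def ray(f,u):
    K,Rm,t=P(f); d=Rm.T@np.linalg.solve(K,[u[0],u[1],1]); return -Rm.T@t,d
def onz(f,u,z):
    c,d=ray(f,u); return c+d*(z-c[2])/d[2]
def tri(fs,us):
    A=np.zeros((3,3));b=np.zeros(3);cs=[ray(f,u) for f,u in zip(fs,us)]
    for c,d in cs:
        d=d/np.linalg.norm(d);M=np.eye(3)-np.outer(d,d);A+=M;b+=M@c
    x=np.linalg.solve(A,b); return x,[np.linalg.norm(np.cross(x-c,d/np.linalg.norm(d))) for c,d in cs]
E
python3 - <<'E'
from h import *
s=snap('side','s0');t=snap('top','t0')
for f in(s,t):
    K,Rm,tt=P(f);print(K[0,0],-Rm.T@tt,Rm[2])
o=telemetry.observe();print(o['t'],o['ee_pos'],o['tcp_rot'],o['gripper_width'],o['ft_force'])
cv2.imwrite('pics/both0.png',np.vstack([cv2.resize(x['image'][:,:,::-1],(480,300)) for x in (s,t)]))
E
```

```text
370.89046268735166 [ 0.46868914 -1.23622043  0.98858905] [ 0.03833836  0.83288746 -0.5521129 ]
363.89636772772167 [-0.38262481  0.07309586  1.32474154] [ 6.15694385e-01  3.85955906e-04 -7.87984946e-01]
0.1 [ 0.20720339 -0.53614689  0.23089911] [-4.40319221e-04  9.83043590e-01  1.83371463e-01 -1.14796377e-04] 0.085142222764321 [ 0.09562445 -0.26856325 -0.23847287]
```

View pics/s0.png

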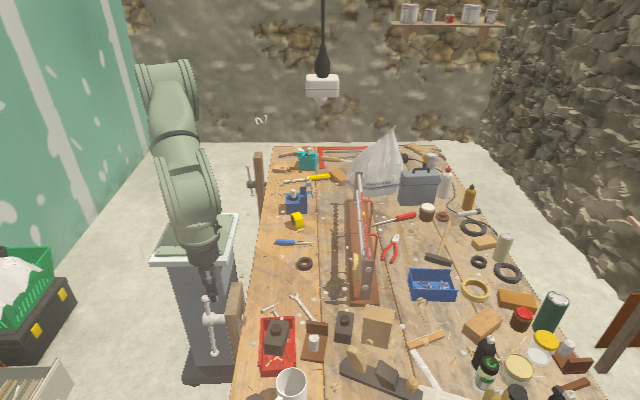

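View pics/t0.png

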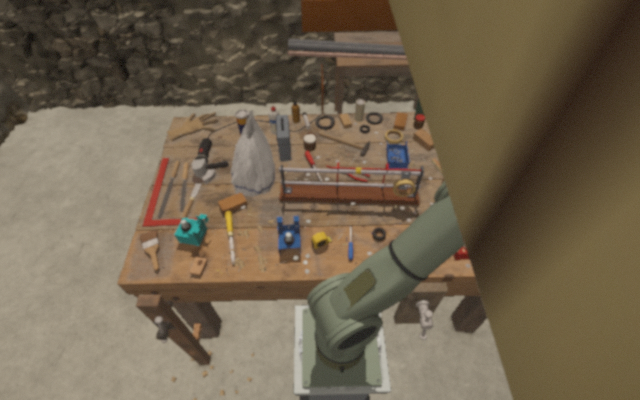

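Both views show the bench. The blue holder is at side (297,202) and top (289,234). The turquoise look-alike is at side (309,160) and top (191,231). The blue bin at side (432,285) is not a holder. The black roll is at side (304,264) and top (379,234); the other black rings, at side (473,227), (479,262) and (508,272), lie behind the stand. I choose the blue object in front of the rail's left end and the roll in front of the rail. Next I check both in close crops.

Run:
```python
from h import *
s=load('s0');t=load('t0')
def crop(f,x0,y0,w,h,k,fn):
    im=cv2.resize(f['image'][y0:y0+h,x0:x0+w,::-1],None,fx=k,fy=k,interpolation=cv2.INTER_CUBIC)
    for x in range((x0+9)//10*10,x0+w,10):
        cv2.line(im,((x-x0)*k,0),((x-x0)*k,6),(0,255,0),1)
        if x%20==0: cv2.putText(im,str(x),((x-x0)*k,16),0,.35,(0,255,0))
    for y in range((y0+9)//10*10,y0+h,10):
        cv2.line(im,(0,(y-y0)*k),(6,(y-y0)*k),(0,255,0),1); cv2.putText(im,str(y),(8,(y-y0)*k+4),0,.35,(0,255,0))
    cv2.imwrite(f'pics/{fn}.png',im)
crop(s,270,165,115,145,4,'cs0')
crop(t,270,160,160,95,5,'ct0')
```

```text
(no output)
```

View pics/cs0.png

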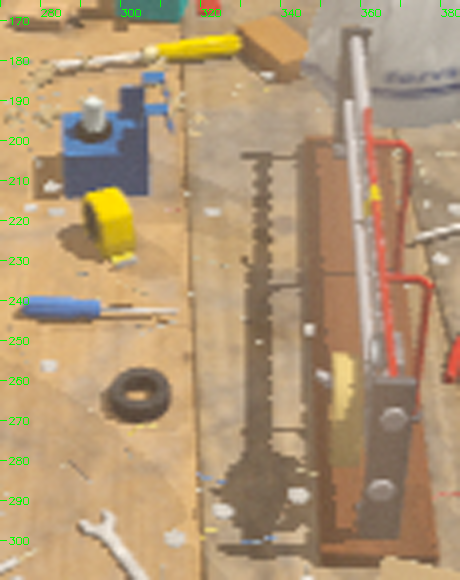

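View pics/ct0.png

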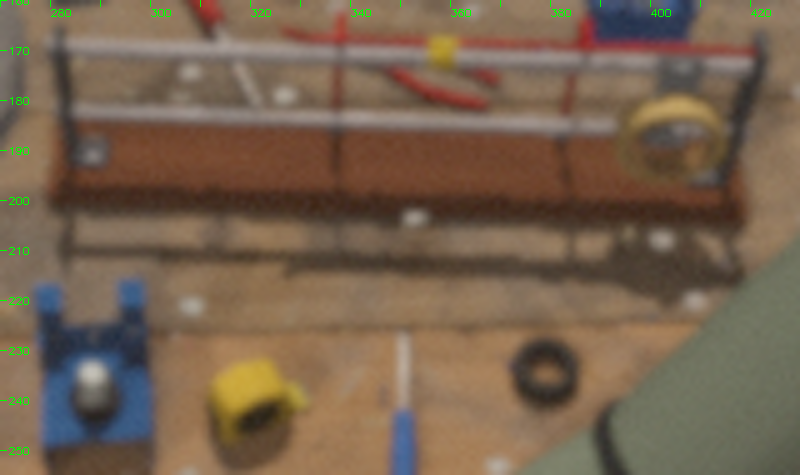

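The crops confirm the choice. The blue holder has a grey hex hub at top (288,234) and side (293,190), and its two hooks point at the rail at top (279.5,219) and (296,219). The black roll is at top (379,234) and side (305,263). The yellow band is at top (358,169.5) and side (363.5,213), on a rail running from top (280,169) to (420,172). The tape measure is at top (320,240) and the blue screwdriver at (350,245).

```bash
cat > fit.py <<'E'
from h import *
from scipy.optimize import least_squares
s=load('s0');t=load('t0')
def pose(p,X): c,q=np.cos(p[2]),np.sin(p[2]); X=np.array(X,float); return np.c_[p[0]+c*X[:,0]-q*X[:,1],p[1]+q*X[:,0]+c*X[:,1],X[:,2]]
def fit(obs,p0):
    def res(p): return np.concatenate([(proj(f,pose(p,[X]))[0]-u) for f,X,u in obs]).ravel()
    r=least_squares(res,p0,loss='soft_l1'); return r.x,res(r.x).reshape(-1,2)
E
python3 - <<'E'
from fit import *
tc=lambda X,Y:np.array([270+X/5-.4,160+Y/5-.4]); sc=lambda X,Y:np.array([270+X/4-.4,165+Y/4-.4])
for n,a,b in [('hubtop',sc(93,99),tc(93,370)),('band',sc(374,193),tc(443,50)),('tapetop',sc(139,388),tc(544,368))]:
    print(n,tri([s,t],[b and 0 if False else a,b]))
m=1e-3
H=[(t,(-16*m,0,103*m),tc(93,370)),(t,(-52*m,45*m,60*m),tc(42,446)),(t,(-52*m,-45*m,60*m),tc(155,440)),
(t,(65*m,34*m,111*m),tc(50,284)),(t,(65*m,-34*m,111*m),tc(131,280)),
(s,(-16*m,0,103*m),sc(93,99)),(s,(-52*m,-45*m,60*m),sc(62,155)),(s,(-52*m,-45*m,0),sc(65,195)),(s,(45*m,-45*m,0),sc(148,194)),(s,(45*m,-45*m,93*m),sc(148,88))]
p,r=fit(H,[.5,.1,0]);print('holder',p);print(r.round(1).tolist())
# rail line in top image: bright grey centroid per column
im=t['image'].astype(float);pts=[]
for u in range(286,335,2):
    col=im[164:177,u].min(1);w=np.clip(col-np.percentile(col,40),0,None);pts.append((u,164+(w*np.arange(13)).sum()/w.sum()))
pts=np.array(pts);k=np.polyfit(pts[:,0],pts[:,1],1);print('rail line',k,np.std(pts[:,1]-np.polyval(k,pts[:,0])))
for u in(290,330): print(onz(t,(u,np.polyval(k,u)),.16))
# rail in right part, beneath keeper
for u in (345,370,400): print(u,[tuple(int(x) for x in t['image'][v,u]) for v in range(165,176)])
for v in (185,195,205,225,240): print(v,[tuple(int(x) for x in s['image'][v,u]) for u in range(352,372,1)])
E
```

```text
hubtop (array([0.39994531, 0.18548274, 0.10393673]), [np.float64(0.0018375453105156383), np.float64(0.0018375453105157783)])
band (array([ 0.67156582, -0.1095297 ,  0.17824424]), [np.float64(0.00208538587430893), np.float64(0.0020853858743088557)])
tapetop (array([ 0.45125958, -0.18950826,  0.01292254]), [np.float64(0.0007587674179503398), np.float64(0.0007587674179501747)])
holder [0.41470286 0.18704658 0.04379549]
[[-0.0, 0.8], [-0.2, -0.3], [-0.3, -0.5], [-0.2, 0.7], [0.2, 0.5], [0.1, -0.2], [0.1, -0.4], [-0.0, 0.5], [0.5, -0.0], [0.3, 9.4]]
rail line [4.85559416e-02 1.54424379e+02] 0.594865459113407
[0.70129574 0.18286671 0.16      ]
[0.68444345 0.00928212 0.16      ]
345 [(133, 108, 81), (133, 96, 74), (136, 85, 68), (140, 88, 79), (150, 121, 115), (155, 141, 135), (137, 127, 120), (113, 102, 98), (97, 80, 73), (107, 87, 71), (128, 106, 82)]
370 [(138, 113, 89), (137, 110, 86), (148, 104, 81), (150, 81, 66), (142, 89, 83), (147, 125, 116), (150, 136, 131), (135, 124, 120), (122, 108, 99), (125, 99, 85), (130, 97, 78)]
400 [(46, 56, 83), (50, 58, 84), (63, 54, 78), (109, 60, 75),
[... 1108 characters left out ...]
), (141, 113, 92), (136, 87, 73)]
225 [(169, 125, 95), (169, 128, 97), (172, 129, 99), (171, 127, 98), (173, 130, 99), (175, 130, 97), (172, 144, 123), (204, 192, 183), (219, 209, 202), (186, 165, 151), (166, 146, 136), (182, 148, 135), (212, 120, 105), (223, 154, 140), (189, 137, 113), (167, 122, 93), (165, 114, 88), (153, 101, 81), (169, 98, 80), (181, 145, 114)]
240 [(168, 124, 92), (167, 122, 90), (172, 127, 94), (174, 129, 95), (174, 128, 93), (174, 129, 96), (173, 127, 94), (170, 139, 121), (199, 187, 177), (219, 208, 202), (194, 178, 166), (171, 154, 143), (165, 150, 140), (186, 121, 104), (217, 101, 79), (198, 126, 101), (168, 120, 95), (166, 121, 92), (165, 119, 85), (175, 123, 88)]
```

Run:
```python
from fit import *
def prof(im,axis,fixed,rng):
    px=np.array([im[v,fixed] if axis=='v' else im[fixed,v] for v in rng],float); return 1-px[:,2]/px[:,0], px.min(1)
im=t['image'];pts=[]
for u in range(284,420,4):
    sr,mn=prof(im,'v',u,range(164,178)); 
    print(u,(sr*100).astype(int).tolist(),mn.astype(int).tolist())
im=s['image']
for v in range(176,250,8):
    sr,mn=prof(im,'u',v,range(350,370)); print(v,(sr*100).astype(int).tolist(),mn.astype(int).tolist())
```

```text
284 [35, 34, 32, 22, 15, 12, 12, 22, 27, 31, 29, 34, 31, 31] [92, 90, 94, 114, 130, 122, 101, 85, 84, 79, 75, 63, 64, 61]
288 [32, 31, 28, 22, 16, 11, 12, 18, 29, 33, 34, 33, 32, 33] [97, 100, 105, 119, 135, 136, 115, 98, 89, 88, 84, 84, 86, 86]
292 [34, 35, 33, 25, 16, 10, 13, 21, 30, 33, 33, 34, 33, 33] [97, 96, 98, 115, 133, 135, 117, 97, 90, 88, 84, 82, 89, 86]
296 [35, 33, 31, 27, 19, 12, 12, 18, 28, 32, 34, 35, 33, 29] [96, 97, 100, 112, 128, 137, 118, 95, 85, 87, 84, 85, 83, 87]
300 [34, 32, 32, 29, 18, 12, 11, 15, 27, 33, 33, 31, 31, 33] [95, 96, 98, 107, 130, 142, 127, 105, 89, 82, 80, 78, 76, 69]
304 [36, 35, 35, 31, 19, 12, 10, 14, 24, 28, 31, 31, 31, 29] [94, 93, 93, 101, 128, 144, 132, 103, 82, 76, 73, 72, 73, 79]
308 [35, 34, 33, 28, 17, 11, 11, 13, 16, 16, 14, 17, 22, 27] [78, 86, 91, 103, 128, 145, 132, 111, 108, 128, 139, 122, 95, 82]
312 [57, 37, 27, 21, 13, 10, 10, 14, 21, 27, 30, 29, 29, 28] [49, 67, 75, 81, 115, 140, 132, 111, 94, 89, 88, 83, 82, 83]
316 [34, 31, 29, 22, 15, 11, 10, 11, 14, 21, 24, 24, 29, 27] [83, 90, 94, 111, 132, 144, 135, 111, 103, 101, 98, 8
[... 4101 characters left out ...]
, 96, 104]
224 [45, 44, 43, 42, 42, 45, 43, 43, 21, 9, 7, 17, 18, 33, 57, 49, 43, 44, 45, 48] [89, 94, 96, 98, 98, 93, 97, 100, 138, 189, 200, 153, 135, 117, 90, 106, 102, 92, 91, 75]
232 [38, 45, 44, 44, 43, 45, 45, 44, 39, 14, 8, 12, 14, 14, 41, 61, 54, 34, 41, 50] [82, 88, 94, 95, 97, 93, 96, 95, 102, 161, 196, 181, 157, 146, 102, 84, 86, 94, 83, 78]
240 [41, 46, 45, 46, 45, 45, 46, 44, 45, 28, 11, 7, 14, 16, 15, 44, 63, 48, 43, 44] [79, 86, 92, 90, 94, 95, 93, 96, 94, 121, 177, 202, 166, 143, 140, 104, 79, 101, 95, 92]
248 [42, 40, 43, 45, 45, 46, 46, 46, 47, 47, 20, 9, 9, 14, 17, 25, 53, 63, 30, 15] [76, 80, 91, 90, 91, 92, 92, 92, 90, 90, 137, 187, 189, 144, 123, 111, 91, 80, 136, 150]
```

Run:
```python
from fit import *
m=1e-3
tc=lambda X,Y:np.array([270+X/5-.4,160+Y/5-.4])
a,b=onz(t,(290,169.2),.16),onz(t,(416,172.9),.16);print('rail',a,b,'yaw',np.arctan2(-(b-a)[0],(b-a)[1])+0, np.arctan((a-b)[0]/(a-b)[1]))
yaw=-np.arctan((a-b)[0]/(a-b)[1]); e=np.array([np.cos(yaw),np.sin(yaw)]); l=np.array([-np.sin(yaw),np.cos(yaw)])
for n,u,ys,z in [('tip',(326.6,166.2),126,.194),('g1',(337.2,168),75,.18),('g2',(386.6,169),-135,.18),('railL',(280.5,169),314,.16),('railR',(420.6,173),-274,.16)]:
    w=onz(t,u,z);print(n,w,'stand y0 along l:',w[:2]@l-ys*m)
# yellow band
for f,(x0,x1,y0,y1) in((t,(348,370,163,177)),(s,(352,372,204,222))):
    h=cv2.cvtColor(f['image'],cv2.COLOR_RGB2HSV)[y0:y1,x0:x1].astype(int);k=(h[...,0]>20)&(h[...,0]<34)&(h[...,1]>110)
    v,u=np.nonzero(k);print('band',k.sum(),u.mean()+x0,v.mean()+y0,u.min()+x0,u.max()+x0,v.min()+y0,v.max()+y0)
for z in (.16,.17): print(onz(t,(358.2,169.6),z))
# rail/keeper prediction in the side view
p0=a[:2]-l*(a[:2]@l)
for y in (.1,0,-.1): print('side pred rail',proj(s,np.r_[p0+l*y,.16])[0].round(1),'keeper',proj(s,np.r_[p0+l*y,.18])[0].round(1),'rest',proj(s,np.r_[p0+l*y-e*.004,.08])[0].round(1))
# holder: yaw by hooks etc
sc=lambda X,Y:np.array([270+X/4-.4,165+Y/4-.4])
H=[(t,(-16*m,0,103*m),tc(93,370)),(t,(-52*m,45*m,60*m),tc(42,446)),(t,(-52*m,-45*m,60*m),tc(155,440)),
(t,(65*m,34*m,111*m),tc(50,284)),(t,(65*m,-34*m,111*m),tc(131,280)),
(s,(-16*m,0,103*m),sc(93,99)),(s,(-52*m,-45*m,60*m),sc(62,155)),(s,(-52*m,-45*m,0),sc(65,195)),(s,(45*m,-45*m,0),sc(148,194))]
p,r=fit(H,[.41,.187,0]);print('holder',p,r.round(1).tolist()); print('hub',pose(p,[(-.016,0,.083)]))
k=[(t,(x,y,z)) for x,y,z in [(45*m,45*m,84*m)]]
```

```text
rail [0.69718659 0.18276085 0.16      ] [ 0.65879429 -0.35813338  0.16      ] yaw 3.0707321888693713 0.07086046472042186
tip [0.67810635 0.02453483 0.194     ] stand y0 along l: -0.05351601757107273
g1 [ 0.67931018 -0.0209663   0.18      ] stand y0 along l: -0.04781771771763855
g2 [ 0.66696214 -0.23051414  0.18      ] stand y0 along l: -0.0477139511009573
railL [0.69966138 0.22419468 0.16      ] stand y0 along l: -0.04083109312873423
railR [ 0.65761543 -0.37761131  0.16      ] stand y0 along l: -0.056103723259404714
band 29 358.1034482758621 169.9655172413793 356 360 167 173
band 13 362.46153846153845 213.92307692307693 361 364 211 218
[ 0.68561026 -0.11288473  0.16      ]
[ 0.67643882 -0.11128797  0.17      ]
side pred rail [361.4 194.1] keeper [361.7 190.1] rest [359.1 209.9]
side pred rail [362.7 207.9] keeper [363.1 203.7] rest [360.3 224.1]
side pred rail [364.2 223.3] keeper [364.6 219. ] rest [361.6 240. ]
holder [0.41495075 0.18669494 0.0405606 ] [[0.0, 0.8], [-0.1, -0.4], [-0.2, -0.5], [-0.1, 0.6], [0.4, 0.5], [0.1, -0.2], [0.2, -0.4], [-0.0, 0.5], [0.5, 0.0]]
hub [[0.39896391 0.18604615 0.083     ]]
```

>>> apply_moves --increments '[{"delta_pos":[0.33,-0.33,0],"turn":[0,0,0.14],"gripper":1},{"delta_pos":[0.66,-0.66,0],"turn":[0,0,0.28],"gripper":1},{"delta_pos":[1,-1,0],"turn":[0,0,0.418],"gripper":1},{"delta_pos":[1,-1,0],"turn":[0,0,0.418],"gripper":1},{"delta_pos":[1,-1,0],"turn":[0,0,0.418],"gripper":1}]'

```text
t: 0.6
ee_pos: [0.2651, -0.4066, 0.2315]
tcp_rot: [0.0, 1.0, 0.021, -0.0]
ft_force: [-0.2, -0.2, -0.2]
gripper_width: 0.0852
grasp_force: 0.0
```

>>> apply_moves --increments '[{"delta_pos":[0.33,-0.33,0],"gripper":1},{"delta_pos":[0.66,-0.66,0],"gripper":1},{"delta_pos":[1,-1,0],"gripper":1},{"delta_pos":[1,-1,0],"gripper":1}]'

```text
schema error: expected keys delta_pos, turn, gripper
```

>>> apply_moves --increments '[{"delta_pos":[0.33,-0.33,0],"gripper":1},{"delta_pos":[0.66,-0.66,0],"gripper":1},{"delta_pos":[1,-1,0],"gripper":1},{"delta_pos":[1,-1,0],"gripper":1}]'

```text
schema error: expected keys delta_pos, turn, gripper
```

>>> apply_moves --increments '[{"delta_pos":[0.33,-0.33,0],"turn":[0,0,0],"gripper":1},{"delta_pos":[0.66,-0.66,0],"turn":[0,0,0],"gripper":1},{"delta_pos":[1,-1,0],"turn":[0,0,0],"gripper":1},{"delta_pos":[1,-1,0],"turn":[0,0,0],"gripper":1}]'

```text
t: 1.0
ee_pos: [0.364, -0.2995, 0.2309]
tcp_rot: [-0.001, 1.0, 0.024, 0.001]
ft_force: [-1.7, -0.9, -0.4]
gripper_width: 0.0851
grasp_force: 0.0
```

>>> apply_moves --increments '[{"delta_pos":[0.33,-0.33,0],"turn":[0,0,0],"gripper":1},{"delta_pos":[0.66,-0.66,0],"turn":[0,0,0],"gripper":1},{"delta_pos":[0.9,-1,0],"turn":[0,0,0],"gripper":1},{"delta_pos":[0.9,-1,0],"turn":[0,0,0],"gripper":1}]'

```text
t: 1.4
ee_pos: [0.4488, -0.1961, 0.2308]
tcp_rot: [-0.001, 1.0, 0.023, 0.0]
ft_force: [-0.6, -1.9, -0.2]
gripper_width: 0.0852
grasp_force: 0.0
```

>>> apply_moves --increments '[{"delta_pos":[0,-0.5,0],"turn":[0,0,0],"gripper":1},{"delta_pos":[0,-1,0],"turn":[0,0,0],"gripper":1},{"delta_pos":[0,-1,0],"turn":[0,0,0],"gripper":1}]'

```text
t: 1.7
ee_pos: [0.4423, -0.095, 0.2311]
tcp_rot: [-0.001, 1.0, 0.024, -0.0]
ft_force: [0.7, -0.8, -0.3]
gripper_width: 0.0853
grasp_force: 0.0
```

>>> apply_moves --increments '[{"delta_pos":[0,-0.5,0],"turn":[0,0,0],"gripper":1},{"delta_pos":[0,-1,0],"turn":[0,0,0],"gripper":1},{"delta_pos":[0,-1,0],"turn":[0,0,0],"gripper":1}]'

```text
t: 2.0
ee_pos: [0.4382, 0.0053, 0.231]
tcp_rot: [-0.001, 1.0, 0.024, -0.0]
ft_force: [-0.3, -1.2, -0.9]
gripper_width: 0.0856
grasp_force: 0.0
```

>>> apply_moves --increments '[{"delta_pos":[0,-0.5,0],"turn":[0,0,0],"gripper":1},{"delta_pos":[0,-1,0],"turn":[0,0,0],"gripper":1},{"delta_pos":[0,-1,0],"turn":[0,0,0],"gripper":1},{"delta_pos":[0,-1,0],"turn":[0,0,0],"gripper":1}]'

```text
t: 2.4
ee_pos: [0.4345, 0.1, 0.2311]
tcp_rot: [0.0, 1.0, 0.021, -0.0]
ft_force: [0.5, -0.9, 0.6]
gripper_width: 0.0853
grasp_force: 0.0
```

>>> apply_moves --increments '[{"delta_pos":[-0.16,-0.44,0.3],"turn":[0,0,0],"gripper":1},{"delta_pos":[-0.32,-0.874,0.6],"turn":[0,0,0],"gripper":1},{"delta_pos":[-0.32,-0.874,0.95],"turn":[0,0,0],"gripper":1},{"delta_pos":[-0.32,-0.874,0.95],"turn":[0,0,0],"gripper":1},{"delta_pos":[-0.32,-0.874,0.95],"turn":[0,0,0],"gripper":1}]'

```text
t: 2.9
ee_pos: [0.3995, 0.1843, 0.137]
tcp_rot: [0.001, 1.0, 0.019, -0.0]
ft_force: [0.9, 1.0, 1.5]
gripper_width: 0.0852
grasp_force: 0.0
```

Run:
```python
from h import *
s=snap('side','s1');t=snap('top','t1');o=telemetry.observe();print(o['ee_pos'],o['tcp_rot'],o['ft_force'])
a=cv2.resize(s['image'][165:235,270:330,::-1],None,fx=6,fy=6,interpolation=cv2.INTER_CUBIC)
b=cv2.resize(t['image'][190:260,260:325,::-1],None,fx=6,fy=6,interpolation=cv2.INTER_CUBIC)
cv2.imwrite('pics/c1.png',np.hstack([a,b]))
```

```text
[0.39998739 0.1848882  0.13796418] [-2.51386163e-04  9.99820833e-01  1.89017799e-02  9.80029831e-04] [-0.648163   -0.196949    0.65315851]
```

View pics/c1.png

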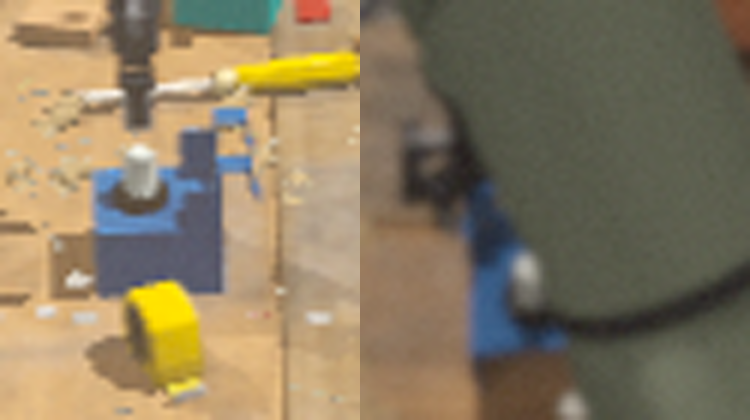

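In the side view the fingers (u≈293) are above the hub (u≈293.3), and the hooks are at u≈309. In the top view the arm covers most of the holder. I'll descend and grip.

>>> apply_moves --increments '[{"delta_pos":[0,0,0.2],"turn":[0,0,0],"gripper":1},{"delta_pos":[0,0,0.4],"turn":[0,0,0],"gripper":1},{"delta_pos":[0,0,0.55],"turn":[0,0,0],"gripper":1},{"delta_pos":[0,0,0.63],"turn":[0,0,0],"gripper":1},{"delta_pos":[0,0,0.63],"turn":[0,0,0],"gripper":1},{"delta_pos":[0,0,0.63],"turn":[0,0,0],"gripper":1}]' --force 50

```text
t: 3.6
ee_pos: [0.3992, 0.1861, 0.0743]
tcp_rot: [-0.0, 1.0, 0.02, 0.001]
ft_force: [0.0, 0.5, 0.2]
gripper_width: 0.0852
grasp_force: 0.0
```

>>> apply_moves --increments '[{"delta_pos":[0,0,0],"turn":[0,0,0],"gripper":0.4},{"delta_pos":[0,0,0],"turn":[0,0,0],"gripper":0.1},{"delta_pos":[0,0,0],"turn":[0,0,0],"gripper":0},{"delta_pos":[0,0,0],"turn":[0,0,0],"gripper":0},{"delta_pos":[0,0,0],"turn":[0,0,0],"gripper":0},{"delta_pos":[0,0,0],"turn":[0,0,0],"gripper":0},{"delta_pos":[0,0,0],"turn":[0,0,0],"gripper":0},{"delta_pos":[0,0,0],"turn":[0,0,0],"gripper":0}]' --force 50

```text
t: 4.4
ee_pos: [0.3985, 0.1863, 0.0733]
tcp_rot: [0.0, 1.0, 0.02, -0.0]
ft_force: [-2.2, -1.9, 2.7]
gripper_width: 0.0207
grasp_force: 54.1
```

>>> apply_moves --increments '[{"delta_pos":[0,0,-0.1],"turn":[0,0,0],"gripper":0},{"delta_pos":[0,0,-0.3],"turn":[0,0,0],"gripper":0},{"delta_pos":[0,0,-0.6],"turn":[0,0,0],"gripper":0},{"delta_pos":[0,0,-0.85],"turn":[0,0,0],"gripper":0},{"delta_pos":[0,0,-1],"turn":[0,0,0],"gripper":0},{"delta_pos":[0,0,-1],"turn":[0,0,0],"gripper":0}]'

```text
t: 5.0
ee_pos: [0.3991, 0.1867, 0.1752]
tcp_rot: [-0.001, 1.0, 0.02, 0.001]
ft_force: [-0.0, 0.5, -4.0]
gripper_width: 0.0209
grasp_force: 53.4
```

>>> apply_moves --increments '[{"delta_pos":[0.2,0.07,-0.1],"turn":[0,0,0.03],"gripper":0},{"delta_pos":[0.5,0.17,-0.1],"turn":[0,0,0.07],"gripper":0},{"delta_pos":[0.8,0.27,-0.1],"turn":[0,0,0.11],"gripper":0},{"delta_pos":[1,0.33,-0.1],"turn":[0,0,0.141],"gripper":0},{"delta_pos":[1,0.33,-0.1],"turn":[0,0,0.141],"gripper":0},{"delta_pos":[1,0.33,-0.1],"turn":[0,0,0.141],"gripper":0}]'

```text
t: 5.6
ee_pos: [0.4993, 0.1573, 0.1824]
tcp_rot: [0.0, 0.999, -0.035, -0.001]
ft_force: [-1.2, 0.6, -4.0]
gripper_width: 0.0205
grasp_force: 53.4
```

>>> apply_moves --increments '[{"delta_pos":[0.2,0.08,0],"turn":[0,0,0],"gripper":0},{"delta_pos":[0.5,0.2,0],"turn":[0,0,0],"gripper":0},{"delta_pos":[0.75,0.29,0],"turn":[0,0,0],"gripper":0},{"delta_pos":[0.82,0.31,0],"turn":[0,0,0],"gripper":0},{"delta_pos":[0.82,0.31,0],"turn":[0,0,0],"gripper":0},{"delta_pos":[0.82,0.31,0],"turn":[0,0,0],"gripper":0}]'

```text
t: 6.2
ee_pos: [0.5784, 0.1215, 0.183]
tcp_rot: [-0.0, 0.999, -0.035, -0.001]
ft_force: [-0.8, -0.1, -2.9]
gripper_width: 0.0208
grasp_force: 53.4
```

Run:
```python
from h import *
s=snap('side','s2');t=snap('top','t2');o=telemetry.observe();print(o['ee_pos'],o['tcp_rot'],o['ft_force'])
a=cv2.resize(s['image'][160:250,320:390,::-1],None,fx=6,fy=6,interpolation=cv2.INTER_CUBIC)
b=cv2.resize(t['image'][150:240,270:330,::-1],None,fx=6,fy=6,interpolation=cv2.INTER_CUBIC)
cv2.imwrite('pics/c2.png',np.hstack([a,b]))
```

```text
[0.57860948 0.12159696 0.18338446] [-2.70056344e-04  9.99402845e-01 -3.45511960e-02 -3.08930350e-04] [-0.63971094 -0.17313575 -2.62922436]
```

View pics/c2.png

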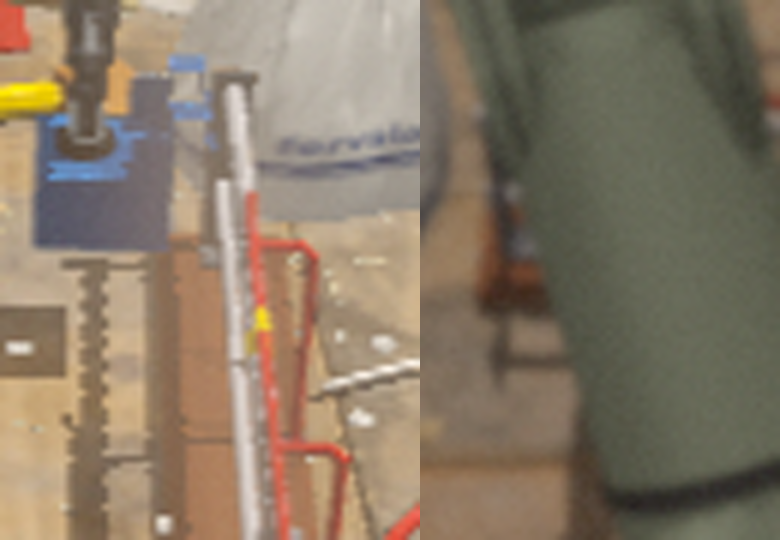

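Run:
```python
from h import *
s=load('s2');m=1e-3;yaw=-.069
c,q=np.cos(yaw),np.sin(yaw);hub=np.array([.5786,.1216]);zb=.183-.0733
def W(X): x,y=X[0]+.016,X[1]; return np.array([hub[0]+c*x-q*y,hub[1]+q*x+c*y,X[2]+zb])
for n,X in dict(hookRtop=(.068,-.034,.111),hookLtop=(.068,.034,.111),hookRfront=(.045,-.034,.111),hookLfront=(.045,.034,.111),flare=(.074,-.045,.081),lipR=(.068,-.045,.1),BR0=(.045,-.045,0),FR0=(-.052,-.045,0),FR60=(-.052,-.045,.06)).items():
    print(n,proj(s,W(X))[0].round(1))
rx=lambda y:.6955+.071*(y-.183)
for y in(.217,.2,.18,.16,.1): print('rail',y,proj(s,[rx(y),y,.16])[0].round(1),'front/back',proj(s,[rx(y)-.008,y,.16])[0][0].round(1),proj(s,[rx(y)+.008,y,.16])[0][0].round(1))
for v in (168,170,172,177,178,179,181,183): print(v,[tuple(int(x) for x in s['image'][v,u]) for u in range(345,366)])
```

```text
hookRtop [354.8 177.8]
hookLtop [354.2 169.8]
hookRfront [349.2 177.7]
hookLfront [348.8 169.7]
flare [355.9 185.5]
lipR [354.7 181.5]
BR0 [347.9 201.5]
FR0 [325.2 200.8]
FR60 [325.4 188.9]
rail 0.217 [359.1 174.3] front/back 357.3 360.8
rail 0.2 [359.2 176.2] front/back 357.5 361.0
rail 0.18 [359.5 178.5] front/back 357.7 361.2
rail 0.16 [359.7 180.8] front/back 357.9 361.5
rail 0.1 [360.4 188. ] front/back 358.5 362.2
168 [(177, 152, 121), (179, 155, 121), (179, 155, 124), (178, 154, 121), (175, 162, 146), (174, 165, 151), (173, 164, 151), (175, 166, 152), (169, 159, 146), (167, 157, 143), (169, 161, 147), (171, 161, 148), (171, 161, 147), (172, 165, 152), (174, 166, 153), (177, 169, 157), (182, 175, 163), (184, 175, 163), (183, 175, 164), (175, 168, 158), (179, 172, 162)]
170 [(177, 151, 123), (180, 155, 125), (183, 158, 126), (150, 163, 198), (130, 150, 191), (130, 147, 182), (127, 147, 181), (126, 144, 180), (125, 144, 180), (162, 159, 160), (177, 168, 154), (179, 169, 157), (178, 169, 157), (175, 167, 153), (177, 167, 157), (181, 173, 160), (184, 176, 164), (181, 173, 161), (18
[... 1516 characters left out ...]
119, 110, 112), (122, 110, 107), (124, 117, 120), (143, 133, 128), (160, 150, 138), (167, 157, 144), (167, 155, 142), (170, 160, 146), (143, 132, 125), (128, 114, 104), (129, 114, 101), (135, 122, 109), (187, 177, 169), (216, 207, 200), (223, 215, 208), (167, 157, 149), (152, 144, 131), (165, 155, 143), (162, 153, 141), (170, 161, 151)]
183 [(119, 113, 118), (122, 113, 119), (123, 116, 122), (126, 119, 120), (146, 136, 128), (146, 133, 128), (156, 145, 133), (162, 150, 139), (163, 151, 138), (137, 138, 154), (130, 129, 142), (130, 119, 109), (135, 122, 109), (180, 169, 159), (211, 202, 195), (218, 209, 203), (186, 173, 164), (164, 153, 141), (162, 153, 142), (164, 154, 140), (161, 153, 143)]
```

Measured in the side view, the hook's rear edge is at u≈354.0 and the rail axis at u≈359.1. Both agree with the model to 0.4 px and have the same offset, so I need about 41 mm of forward travel.

>>> apply_moves --increments '[{"delta_pos":[0.1,0,0],"turn":[0,0,0],"gripper":0},{"delta_pos":[0.22,0,0],"turn":[0,0,0],"gripper":0},{"delta_pos":[0.33,0,0],"turn":[0,0,0],"gripper":0},{"delta_pos":[0.4,0,0],"turn":[0,0,0],"gripper":0},{"delta_pos":[0.415,0,0],"turn":[0,0,0],"gripper":0},{"delta_pos":[0.415,0,0],"turn":[0,0,0],"gripper":0},{"delta_pos":[0.415,0,0],"turn":[0,0,0],"gripper":0}]'

```text
t: 7.0
ee_pos: [0.6201, 0.1183, 0.1832]
tcp_rot: [-0.0, 0.999, -0.035, -0.001]
ft_force: [-4.3, 0.6, -2.3]
gripper_width: 0.0211
grasp_force: 53.5
```

Run:
```python
from h import *
s=snap('side','s3');o=telemetry.observe();print(o['ee_pos'],o['tcp_rot'],o['ft_force'],o['torque'])
for v in range(168,190,1): print(v,[tuple(int(x) for x in s['image'][v,u]) for u in range(354,368)])
```

```text
[0.62012404 0.11827442 0.18323614] [-2.06510075e-04  9.99390203e-01 -3.49108065e-02 -6.43606719e-04] [-5.02173161  1.81666923 -1.94680531] [ 0.33044603  1.3819175  -0.08787194]
168 [(168, 159, 146), (170, 160, 145), (169, 160, 147), (170, 161, 148), (174, 165, 154), (174, 166, 154), (176, 169, 157), (180, 172, 161), (185, 176, 164), (183, 175, 164), (177, 169, 160), (180, 174, 162), (178, 171, 161), (179, 172, 161)]
169 [(169, 159, 146), (174, 164, 152), (172, 163, 151), (176, 166, 154), (177, 169, 157), (175, 165, 154), (180, 172, 160), (182, 175, 161), (183, 175, 163), (179, 172, 159), (183, 175, 163), (181, 174, 163), (176, 170, 159), (183, 177, 166)]
170 [(171, 161, 149), (177, 167, 155), (177, 168, 155), (176, 168, 155), (144, 157, 185), (122, 147, 185), (120, 145, 183), (118, 144, 185), (118, 144, 185), (130, 150, 178), (174, 172, 170), (179, 172, 161), (176, 169, 157), (186, 179, 167)]
171 [(176, 165, 152), (174, 160, 141), (175, 156, 135), (164, 148, 130), (134, 150, 182), (122, 151, 192), (117, 149, 192), (119, 150, 195), (116, 146, 188), (114, 154, 199), (172, 171, 179), (1
[... 3718 characters left out ...]
119, 116), (128, 115, 114), (125, 114, 114), (123, 114, 116), (178, 167, 162), (207, 198, 192), (210, 197, 187), (159, 147, 141), (122, 111, 113), (122, 113, 114), (130, 122, 122), (128, 121, 121), (129, 123, 122)]
188 [(127, 116, 115), (130, 118, 117), (126, 113, 113), (126, 114, 114), (124, 114, 112), (142, 127, 119), (147, 133, 123), (189, 179, 172), (162, 152, 146), (134, 123, 120), (135, 125, 122), (131, 121, 122), (135, 125, 122), (131, 122, 123)]
189 [(128, 118, 113), (129, 117, 112), (125, 114, 111), (127, 113, 113), (128, 116, 115), (141, 127, 119), (146, 132, 120), (189, 179, 172), (171, 161, 152), (154, 141, 132), (147, 138, 130), (148, 138, 132), (142, 134, 130), (138, 131, 128)]
```

Fx of -5 N shows that the plate is just touching the rail's front, 2 mm too deep. The side view agrees: the hooks span u 358 to 365 over the rail. I'll back off 2 mm and lower.

>>> apply_moves --increments '[{"delta_pos":[-0.022,0,0],"turn":[0,0,0],"gripper":0},{"delta_pos":[-0.022,0,0.08],"turn":[0,0,0],"gripper":0},{"delta_pos":[-0.022,0,0.16],"turn":[0,0,0],"gripper":0},{"delta_pos":[-0.022,0,0.24],"turn":[0,0,0],"gripper":0},{"delta_pos":[-0.022,0,0.32],"turn":[0,0,0],"gripper":0},{"delta_pos":[-0.022,0,0.32],"turn":[0,0,0],"gripper":0}]'

```text
t: 7.65
ee_pos: [0.6182, 0.1179, 0.15]
tcp_rot: [0.0, 0.999, -0.035, -0.001]
ft_force: [-0.3, -0.3, -3.4]
gripper_width: 0.0207
grasp_force: 53.7
```

>>> apply_moves --increments '[{"delta_pos":[0,0,0.05],"turn":[0,0,0],"gripper":0},{"delta_pos":[0,0,0.1],"turn":[0,0,0],"gripper":0},{"delta_pos":[0,0,0.13],"turn":[0,0,0],"gripper":0},{"delta_pos":[0,0,0.15],"turn":[0,0,0],"gripper":0},{"delta_pos":[0,0,0.15],"turn":[0,0,0],"gripper":0}]'

```text
t: 8.15
ee_pos: [0.6186, 0.1179, 0.136]
tcp_rot: [-0.0, 0.999, -0.035, -0.0]
ft_force: [-2.1, 1.3, -3.1]
gripper_width: 0.0211
grasp_force: 53.8
```

>>> apply_moves --increments '[{"delta_pos":[0,0,0.02],"turn":[0,0,0],"gripper":0},{"delta_pos":[0,0,0.03],"turn":[0,0,0],"gripper":0},{"delta_pos":[0,0,0.03],"turn":[0,0,0],"gripper":0}]'

```text
t: 8.45
ee_pos: [0.6185, 0.118, 0.1334]
tcp_rot: [-0.0, 0.999, -0.035, -0.0]
ft_force: [-5.5, 0.5, -0.7]
gripper_width: 0.0207
grasp_force: 54.1
```

Run:
```python
from h import *
s=snap('side','s4');o=telemetry.observe();print(o['ee_pos'],o['ft_force'],o['torque'])
a=cv2.resize(s['image'][160:240,325:395,::-1],None,fx=7,fy=7,interpolation=cv2.INTER_CUBIC)
cv2.imwrite('pics/c4.png',a)
```

```text
[0.61850736 0.11799399 0.13335701] [-4.68316415 -0.13912011 -0.0442085 ] [ 0.09689338  1.19468635 -0.02503467]
```

View pics/c4.png

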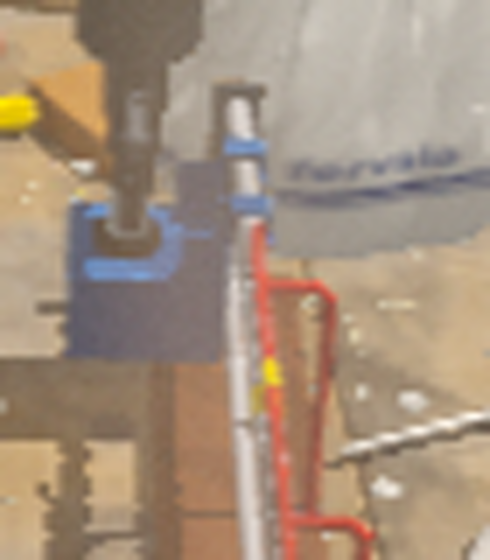

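Hung: both hooks sit on the rail, at crop (245,147) and (250,203), and the load has gone off the wrist (Fz about 0). I'll release and rise.

>>> apply_moves --increments '[{"delta_pos":[0,0,0],"turn":[0,0,0],"gripper":0.4},{"delta_pos":[0,0,0],"turn":[0,0,0],"gripper":0.7},{"delta_pos":[0,0,0],"turn":[0,0,0],"gripper":1},{"delta_pos":[0,0,0],"turn":[0,0,0],"gripper":1},{"delta_pos":[0,0,0],"turn":[0,0,0],"gripper":1},{"delta_pos":[0,0,-0.3],"turn":[0,0,0],"gripper":1},{"delta_pos":[0,0,-0.6],"turn":[0,0,0],"gripper":1},{"delta_pos":[0,0,-0.9],"turn":[0,0,0],"gripper":1},{"delta_pos":[0,0,-1],"turn":[0,0,0],"gripper":0},{"delta_pos":[0,0,-1],"turn":[0,0,0],"gripper":0}]'

```text
t: 9.5
ee_pos: [0.6191, 0.118, 0.2344]
tcp_rot: [-0.0, 0.999, -0.035, 0.001]
ft_force: [-0.4, 0.6, -0.1]
gripper_width: 0.059
grasp_force: 0.0
```

Run:
```python
from h import *
s=snap('side','s5');o=telemetry.observe();print(o['ee_pos'],o['ft_force'],o['gripper_width'])
for v in range(178,192,1): print(v,[tuple(int(x) for x in s['image'][v,u]) for u in range(355,367)])
im=s['image'][160:240,325:395].astype(int);b=load('s4')['image'][160:240,325:395].astype(int)
for I in (b,im):
    k=(I[...,2]>I[...,0]+15)&(I[...,2]>90);v,u=np.nonzero(k);print(k.sum(),u.mean()+325,v.mean()+160,u.min()+325,u.max()+325,v.min()+160,v.max()+160)
```

```text
[0.6186404  0.11800493 0.2330444 ] [ 0.34074431  0.50035626 -0.46772772] 0.05153327891765643
178 [(147, 134, 119), (128, 113, 99), (147, 133, 121), (198, 187, 180), (219, 211, 205), (204, 196, 189), (150, 138, 129), (159, 149, 137), (165, 156, 145), (165, 157, 145), (169, 161, 149), (177, 168, 158)]
179 [(140, 122, 107), (128, 114, 103), (135, 134, 142), (156, 159, 168), (192, 192, 196), (208, 207, 210), (160, 158, 160), (156, 148, 139), (164, 154, 144), (164, 153, 142), (171, 161, 151), (177, 168, 158)]
180 [(139, 122, 108), (128, 114, 106), (131, 142, 170), (131, 148, 181), (128, 146, 181), (127, 149, 184), (123, 147, 183), (146, 151, 166), (163, 157, 148), (165, 155, 143), (170, 160, 149), (176, 167, 156)]
181 [(136, 120, 104), (127, 116, 107), (128, 143, 175), (128, 152, 191), (127, 148, 185), (124, 144, 183), (125, 146, 184), (135, 156, 189), (158, 158, 161), (164, 154, 144), (171, 162, 150), (177, 169, 160)]
182 [(136, 120, 104), (129, 118, 112), (124, 113, 110), (131, 122, 118), (131, 122, 122), (130, 121, 119), (125, 117, 120), (128, 121, 124), (157, 148, 139), (164, 153, 141
[... 1332 characters left out ...]
30, 124, 136), (129, 141, 171), (130, 147, 181), (129, 147, 181), (128, 146, 182), (125, 145, 184), (151, 160, 177), (152, 148, 147), (149, 137, 133), (145, 135, 129)]
190 [(129, 116, 113), (143, 135, 131), (134, 127, 137), (133, 132, 144), (132, 133, 149), (131, 135, 153), (126, 130, 153), (123, 130, 157), (132, 137, 156), (158, 152, 148), (163, 154, 143), (161, 151, 139)]
191 [(131, 118, 116), (133, 122, 123), (132, 121, 119), (135, 119, 112), (173, 160, 152), (212, 202, 196), (221, 197, 189), (171, 149, 139), (130, 123, 122), (154, 145, 135), (163, 153, 139), (161, 153, 139)]
116 347.87068965517244 192.5948275862069 335 383 180 199
129 347.28682170542635 192.58139534883722 335 390 180 199
```

>>> apply_moves --increments '[{"delta_pos":[0.23,-0.34,0],"turn":[0,0,0],"gripper":0},{"delta_pos":[0.46,-0.7,0],"turn":[0,0,0],"gripper":0},{"delta_pos":[0.46,-0.7,0],"turn":[0,0,0],"gripper":0},{"delta_pos":[0.46,-0.7,0],"turn":[0,0,0],"gripper":0},{"delta_pos":[0.46,-0.7,0.3],"turn":[0,0,0],"gripper":0},{"delta_pos":[0.46,-0.7,0.6],"turn":[0,0,0],"gripper":0},{"delta_pos":[0.46,-0.7,0.85],"turn":[0,0,0],"gripper":0},{"delta_pos":[0.46,-0.7,0.95],"turn":[0,0,0],"gripper":0},{"delta_pos":[0.46,-0.7,0.95],"turn":[0,0,0],"gripper":0},{"delta_pos":[0.46,-0.7,0.95],"turn":[0,0,0],"gripper":0}]'

```text
t: 10.55
ee_pos: [0.6698, 0.1842, 0.1395]
tcp_rot: [-0.0, 0.999, -0.035, 0.001]
ft_force: [-0.1, -0.0, 0.3]
gripper_width: 0.0001
grasp_force: 0.0
```

Run:
```python
from h import *
s=snap('side','s6');t=snap('top','t6');o=telemetry.observe();print(o['ee_pos'],o['ft_force'],o['gripper_width'])
a=cv2.resize(s['image'][155:235,325:395,::-1],None,fx=6,fy=6,interpolation=cv2.INTER_CUBIC)
b=cv2.resize(t['image'][155:235,270:330,::-1],None,fx=6,fy=6,interpolation=cv2.INTER_CUBIC)
cv2.imwrite('pics/c6.png',np.hstack([a,b]))
```

```text
[0.66995498 0.18446098 0.13968182] [ 0.70592101 -0.1263419  -0.20572847] 9.95316941852587e-05
```

View pics/c6.png

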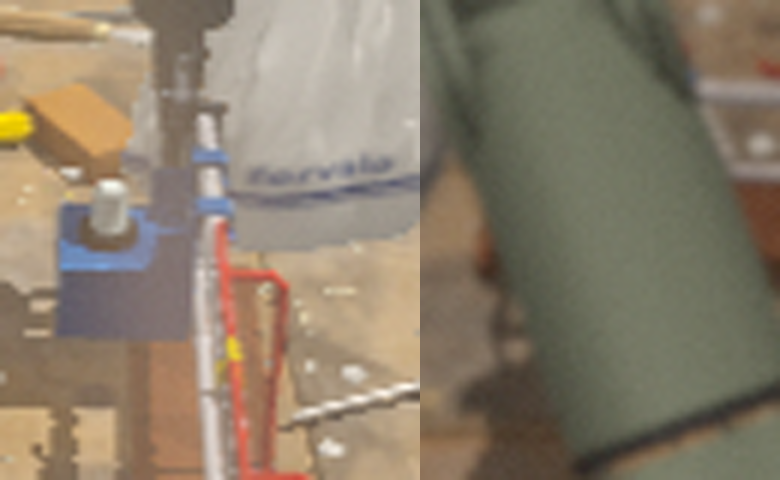

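In the side view the shut fingers stand just behind the holder's left ear, the gripper body is clear above the rail, and both hooks are on the rail. I'll start sliding.

>>> apply_moves --increments '[{"delta_pos":[0,0.08,0],"turn":[0,0,0],"gripper":0},{"delta_pos":[0,0.14,0],"turn":[0,0,0],"gripper":0},{"delta_pos":[0,0.24,0],"turn":[0,0,0],"gripper":0},{"delta_pos":[0,0.35,0],"turn":[0,0,0],"gripper":0},{"delta_pos":[0,0.46,0],"turn":[0,0,0],"gripper":0},{"delta_pos":[0,0.57,0],"turn":[0,0,0],"gripper":0},{"delta_pos":[0,0.68,0],"turn":[0,0,0],"gripper":0},{"delta_pos":[0,0.75,0],"turn":[0,0,0],"gripper":0},{"delta_pos":[0,0.8,0],"turn":[0,0,0],"gripper":0}]'

```text
t: 11.55
ee_pos: [0.6637, 0.1046, 0.1387]
tcp_rot: [-0.001, 0.999, -0.035, -0.0]
ft_force: [-2.6, 6.3, 2.6]
gripper_width: 0.0002
grasp_force: 3.0
```

```bash
cat > hk.py <<'E'
from h import *
def hooks(fn):
    s=snap('side',fn);o=telemetry.observe();print(o['t'],np.round(o['ee_pos'],4),np.round(o['ft_force'],1))
    im=s['image'][165:260,300:385].astype(int);k=((im[...,2]>im[...,0]+25)&(im[...,2]>100)).astype(np.uint8)
    n,l,st,ce=cv2.connectedComponentsWithStats(k)
    for i in range(1,n):
        if st[i,4]>=4: print('blue',st[i].tolist(),(ce[i]+[300,165]).round(1))
    return s
E
python3 -c "
from hk import *
hooks('s7')"
```

```text
11.6 [0.6637 0.1038 0.1387] [-2.7  3.7  2.2]
blue [0, 0, 17, 5, 74] [308.1 166.7]
blue [58, 23, 5, 3, 12] [360.2 188.8]
blue [35, 33, 17, 12, 76] [343.1 205.9]
```

>>> apply_moves --increments '[{"delta_pos":[0,0.1,0],"turn":[0,0,0],"gripper":0},{"delta_pos":[0,0.2,0],"turn":[0,0,0],"gripper":0},{"delta_pos":[0,0.32,0],"turn":[0,0,0],"gripper":0},{"delta_pos":[0,0.44,0],"turn":[0,0,0],"gripper":0},{"delta_pos":[0,0.56,0],"turn":[0,0,0],"gripper":0},{"delta_pos":[0,0.68,0],"turn":[0,0,0],"gripper":0},{"delta_pos":[0,0.8,0],"turn":[0,0,0],"gripper":0},{"delta_pos":[0,0.9,0],"turn":[0,0,0],"gripper":0},{"delta_pos":[0,0.97,0],"turn":[0,0,0],"gripper":0},{"delta_pos":[0,1,0],"turn":[0,0,0],"gripper":0}]'

```text
t: 12.6
ee_pos: [0.6566, 0.0046, 0.1386]
tcp_rot: [-0.0, 0.999, -0.035, -0.0]
ft_force: [-2.0, 6.3, 3.5]
gripper_width: 0.0001
grasp_force: 3.1
```

```bash
python3 -c "
from hk import *
hooks('s8')"
```

```text
12.65 [0.6566 0.0044 0.1386] [-1.8  3.7  2.1]
blue [0, 0, 17, 5, 74] [308.1 166.7]
blue [34, 47, 17, 13, 85] [342.4 220.5]
blue [52, 52, 4, 1, 4] [353.5 217. ]
```

>>> apply_moves --increments '[{"delta_pos":[0,0.1,0],"turn":[0,0,0],"gripper":0},{"delta_pos":[0,0.2,0],"turn":[0,0,0],"gripper":0},{"delta_pos":[0,0.3,0],"turn":[0,0,0],"gripper":0},{"delta_pos":[0,0.38,0],"turn":[0,0,0],"gripper":0},{"delta_pos":[0,0.44,0],"turn":[0,0,0],"gripper":0},{"delta_pos":[0,0.46,0],"turn":[0,0,0],"gripper":0}]'

```text
t: 13.25
ee_pos: [0.6533, -0.0412, 0.1385]
tcp_rot: [-0.0, 0.999, -0.035, -0.0]
ft_force: [-2.6, 5.7, 3.0]
gripper_width: -0.0005
grasp_force: 3.0
```

Run:
```python
from hk import *
s=hooks('s9');t=snap('top','t9')
a=cv2.resize(s['image'][190:265,325:385,::-1],None,fx=7,fy=7,interpolation=cv2.INTER_CUBIC)
b=cv2.resize(t['image'][150:225,335:385,::-1],None,fx=7,fy=7,interpolation=cv2.INTER_CUBIC)
cv2.imwrite('pics/c9.png',np.hstack([a,b]))
```

```text
13.3 [ 0.6533 -0.0413  0.1384] [-2.4  3.   1.4]
blue [0, 0, 17, 5, 74] [308.1 166.7]
blue [34, 53, 17, 14, 104] [342.2 227.5]
```

View pics/c9.png

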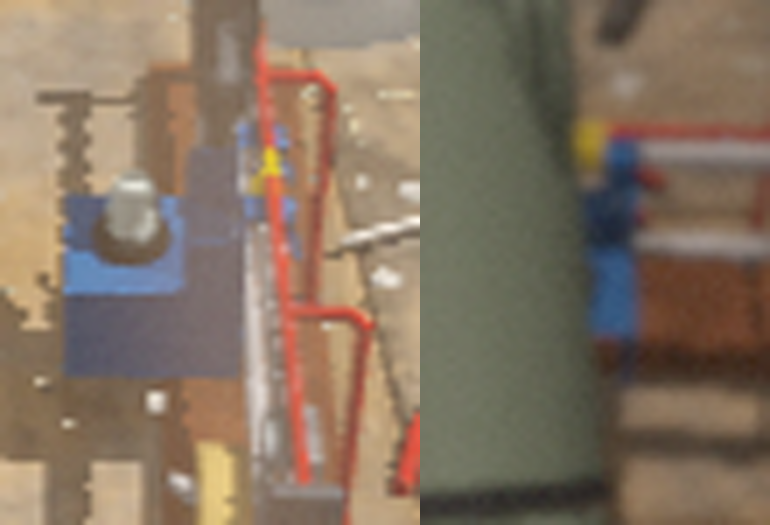

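The side view shows the hooks at crop (262,135) and (272,207), straddling the yellow band at (262,180). In the top view the gap between band and right hook is about 2.5 mm where 11 mm is wanted. About 9 mm remains, which matches the arm's reading.

>>> apply_moves --increments '[{"delta_pos":[0,0.03,0],"turn":[0,0,0],"gripper":0},{"delta_pos":[0,0.06,0],"turn":[0,0,0],"gripper":0},{"delta_pos":[0,0.085,0],"turn":[0,0,0],"gripper":0},{"delta_pos":[0,0.09,0],"turn":[0,0,0],"gripper":0},{"delta_pos":[0,0.09,0],"turn":[0,0,0],"gripper":0}]'

```text
t: 13.85
ee_pos: [0.6528, -0.0496, 0.1383]
tcp_rot: [-0.0, 0.999, -0.035, -0.0]
ft_force: [-3.4, 4.5, 1.4]
gripper_width: -0.0001
grasp_force: 1.9
```

>>> apply_moves --increments '[{"delta_pos":[0,-0.1,0],"turn":[0,0,0],"gripper":0},{"delta_pos":[0,-0.25,0],"turn":[0,0,0],"gripper":0},{"delta_pos":[-0.1,-0.3,-0.3],"turn":[0,0,0],"gripper":0},{"delta_pos":[-0.4,-0.3,-0.7],"turn":[0,0,0],"gripper":0},{"delta_pos":[-0.9,-0.3,-1],"turn":[0,0,0],"gripper":0},{"delta_pos":[-1,-0.3,-1],"turn":[0,0,0],"gripper":0},{"delta_pos":[-1,-0.3,-1],"turn":[0,0,0],"gripper":0}]'

```text
t: 14.55
ee_pos: [0.5543, -0.0116, 0.24]
tcp_rot: [-0.0, 0.999, -0.035, 0.001]
ft_force: [1.0, -0.0, -0.8]
gripper_width: -0.0003
grasp_force: 0.0
```

>>> apply_moves --increments '[{"delta_pos":[-0.3,-0.4,0],"turn":[0,0,0],"gripper":0.5},{"delta_pos":[-0.6,-0.8,0],"turn":[0,0,0],"gripper":1},{"delta_pos":[-1,-1,0],"turn":[0,0,0],"gripper":1},{"delta_pos":[-1,-1,0],"turn":[0,0,0],"gripper":1}]'

```text
t: 14.95
ee_pos: [0.4593, 0.0977, 0.2381]
tcp_rot: [-0.001, 0.999, -0.032, -0.001]
ft_force: [1.2, 0.0, -0.3]
gripper_width: 0.0581
grasp_force: 0.0
```

Run:
```python
from hk import *
s=hooks('s10');t=snap('top','t10')
I=t['image']
for v in range(165,178): print(v,[tuple(int(x) for x in I[v,u]) for u in range(344,370)])
```

```text
15.0 [0.4618 0.0961 0.2384] [ 0.8 -0.9 -0.3]
blue [0, 0, 1, 4, 4] [300.  166.5]
blue [9, 0, 8, 5, 32] [312.5 166.9]
blue [34, 54, 7, 6, 31] [336.5 221. ]
blue [34, 55, 17, 13, 91] [342.5 229.2]
165 [(137, 110, 84), (137, 110, 84), (138, 110, 85), (138, 113, 87), (139, 113, 86), (139, 114, 88), (143, 118, 93), (141, 115, 91), (137, 112, 83), (139, 114, 86), (137, 113, 86), (141, 115, 88), (144, 118, 88), (146, 122, 91), (140, 114, 85), (137, 113, 84), (139, 113, 87), (140, 115, 88), (141, 116, 88), (142, 117, 91), (142, 116, 88), (141, 116, 89), (141, 115, 90), (141, 117, 91), (136, 111, 87), (134, 110, 86)]
166 [(133, 96, 71), (134, 99, 77), (132, 98, 75), (134, 100, 77), (137, 103, 78), (136, 103, 78), (138, 103, 80), (138, 103, 80), (136, 101, 78), (135, 103, 78), (135, 105, 83), (138, 109, 79), (144, 118, 84), (147, 119, 83), (145, 120, 80), (141, 116, 79), (144, 118, 87), (139, 111, 79), (141, 112, 83), (142, 112, 88), (142, 112, 86), (139, 109, 85), (139, 111, 87), (139, 112, 88), (138, 110, 86), (139, 112, 88)]
167 [(136, 86, 69), (132, 87, 69), (130, 86, 68), (129, 85, 67), (1
[... 3560 characters left out ...]
), (84, 77, 73), (52, 54, 63), (42, 47, 61), (39, 48, 57), (53, 43, 55), (81, 58, 63), (90, 70, 67), (92, 77, 69), (90, 79, 71), (90, 79, 70), (98, 86, 77), (97, 85, 74), (100, 88, 77), (95, 84, 74), (82, 74, 67), (66, 61, 61), (49, 51, 57), (41, 42, 57), (40, 46, 63), (45, 53, 71), (64, 60, 76), (85, 60, 69), (102, 70, 65)]
177 [(140, 119, 95), (132, 113, 91), (113, 98, 83), (79, 74, 74), (54, 55, 67), (45, 50, 61), (45, 48, 60), (41, 47, 56), (49, 44, 56), (56, 48, 56), (56, 52, 58), (55, 57, 62), (63, 62, 64), (66, 63, 65), (68, 64, 66), (67, 64, 64), (66, 63, 66), (60, 57, 61), (46, 49, 56), (41, 45, 56), (46, 50, 61), (40, 49, 63), (49, 62, 80), (63, 76, 94), (81, 77, 86), (95, 77, 74)]
```

The holder is centred on the band: the hooks' middle is at u≈357.5 and the band's middle at u≈357.95, about 2 mm apart. Next I locate the roll.

Run:
```python
from h import *
for sn,tn in(('s0','t0'),('s10','t10')):
    fs=[load(sn),load(tn)];us=[]
    for f,(x0,x1,y0,y1) in zip(fs,((290,320,248,280),(368,392,222,248))):
        g=f['image'][y0:y1,x0:x1].max(2);k=(g<95).astype(np.uint8)
        n,l,st,ce=cv2.connectedComponentsWithStats(k);i=1+np.argmax(st[1:,4])
        c=max(cv2.findContours((l==i).astype(np.uint8),0,1)[0],key=cv2.contourArea);M=cv2.moments(c)
        u=(M['m10']/M['m00']+x0,M['m01']/M['m00']+y0);us.append(u);print(st[i],np.round(u,2),onz(f,u,.011))
    print(tri(fs,us))
    # predicted silhouette centroid/extents for a roll model
    from scipy.optimize import least_squares
    def sil(f,p):
        a=np.linspace(0,2*np.pi,40);X=np.vstack([np.c_[p[0]+.029*np.cos(a),p[1]+.029*np.sin(a),0*a+z] for z in(0,.018)])
        h=cv2.convexHull(proj(f,X).astype(np.float32));M=cv2.moments(h);return np.array([M['m10'],M['m01']])/M['m00']
    r=least_squares(lambda p:np.r_[sil(fs[0],p)-us[0],sil(fs[1],p)-us[1]],[.451,-.19],diff_step=1e-3);print('roll',r.x,r.fun.round(2))
    for f in fs:
        pp=sil(f,r.x)
```

```text
[ 8 18 13  5 30] [303.92 268.01] [ 0.44916703 -0.22264107  0.011     ]
[  4   6  13  14 123] [378.53 234.43] [ 0.44713461 -0.18945294  0.011     ]
(array([ 0.45366911, -0.19571199, -0.00983123]), [np.float64(0.006197153968349667), np.float64(0.006197153968349693)])
roll [ 0.44939062 -0.20151525] [ 0.09 -3.48  2.73 -0.22]
[ 8 17 12  5 22] [302.49 268.07] [ 0.44385032 -0.2228367   0.011     ]
[  4   6  13  14 121] [378.47 234.41] [ 0.44722857 -0.18920107  0.011     ]
(array([ 0.45009696, -0.1958868 , -0.00791857]), [np.float64(0.008512611555560084), np.float64(0.008512611555560205)])
roll [ 0.44600525 -0.20121947] [ 0.62 -3.58  2.82  0.47]
```

Run:
```python
from h import *
from scipy.optimize import least_squares
def sil(f,p):
    a=np.linspace(0,2*np.pi,40);X=np.vstack([np.c_[p[0]+.029*np.cos(a),p[1]+.029*np.sin(a),0*a+z] for z in(0,.018)])
    h=cv2.convexHull(proj(f,X).astype(np.float32));M=cv2.moments(h);return np.array([M['m10'],M['m01']])/M['m00'],h.reshape(-1,2)
for th in(115,130,145):
    fs=[load('s0'),load('t0')];us=[]
    for f,(x0,x1,y0,y1),T in zip(fs,((290,320,248,280),(368,392,222,248)),(th,95)):
        k=(f['image'][y0:y1,x0:x1].max(2)<T).astype(np.uint8)
        n,l,st,ce=cv2.connectedComponentsWithStats(k);i=1+np.argmax(st[1:,4])
        c=max(cv2.findContours((l==i).astype(np.uint8),0,1)[0],key=cv2.contourArea);M=cv2.moments(c)
        us.append((M['m10']/M['m00']+x0,M['m01']/M['m00']+y0));print((st[i]+[x0,y0,0,0,0]).tolist(),np.round(us[-1],2))
    r=least_squares(lambda p:np.r_[sil(fs[0],p)[0]-us[0],sil(fs[1],p)[0]-us[1]],[.451,-.19],diff_step=1e-3);print('roll',r.x,r.fun.round(2),tri(fs,us)[0])
for f in fs: h=sil(f,r.x)[1];print(h.min(0),h.max(0))
```

```text
[297, 259, 15, 12, 105] [304.49 264.44]
[372, 228, 13, 14, 123] [378.53 234.43]
roll [ 0.45041729 -0.19417998] [-0.2  -1.26  0.98 -0.39] [ 0.45208281 -0.1918922   0.00095245]
[297, 257, 15, 14, 156] [304.2  263.63]
[372, 228, 13, 14, 123] [378.53 234.43]
roll [ 0.44964049 -0.19244752] [-0.11 -0.77  0.59 -0.22] [ 0.45063863 -0.19111798  0.00404102]
[296, 257, 17, 14, 174] [304.08 263.73]
[372, 228, 13, 14, 123] [378.53 234.43]
roll [ 0.44935137 -0.19261972] [-0.07 -0.83  0.64 -0.17] [ 0.45040169 -0.19123911  0.0039202 ]
[296.32077 255.8689 ] [311.65942 269.96497]
[372.07468 227.35931] [386.31042 241.17537]
```

```bash
python3 -c "
from h import *
o=telemetry.observe();print(np.round(o['q'],2),o['ee_pos'],o['tcp_rot'])"
```

```text
[-0.41  0.56  0.24  1.84 -0.18  0.76 -1.72] [0.46294733 0.09498553 0.2383179 ] [-3.99914587e-05  9.99417617e-01 -3.41227065e-02  2.58999339e-04]
```

>>> apply_moves --increments '[{"delta_pos":[0,0.4,0],"turn":[0,0,0],"gripper":1},{"delta_pos":[0,0.8,0],"turn":[0,0,0],"gripper":1},{"delta_pos":[0,1,0],"turn":[0,0,0],"gripper":1},{"delta_pos":[0,1,0],"turn":[0,0,0],"gripper":1}]'

```text
t: 15.45
ee_pos: [0.4564, -0.0091, 0.2382]
tcp_rot: [0.001, 0.999, -0.038, 0.0]
ft_force: [0.6, 0.0, -0.3]
gripper_width: 0.0854
grasp_force: 0.0
```

>>> apply_moves --increments '[{"delta_pos":[0,0.4,0],"turn":[0,0,0],"gripper":1},{"delta_pos":[0,0.8,0],"turn":[0,0,0],"gripper":1},{"delta_pos":[0,1,0],"turn":[0,0,0],"gripper":1},{"delta_pos":[0,1,0],"turn":[0,0,0],"gripper":1}]'

```text
t: 15.85
ee_pos: [0.4491, -0.1082, 0.2381]
tcp_rot: [0.0, 0.999, -0.037, 0.0]
ft_force: [0.2, 0.8, 0.8]
gripper_width: 0.0854
grasp_force: 0.0
```

```bash
python3 -c "
from h import *
o=telemetry.observe();print(np.round(o['q'],2),o['ee_pos'],o['tcp_rot'])"
```

```text
[ 0.05  0.54  0.2   1.87 -0.15  0.74 -1.32] [ 0.44906316 -0.1081833   0.23809791] [ 4.78348130e-04  9.99310597e-01 -3.71225049e-02  1.43546537e-04]
```

>>> apply_moves --increments '[{"delta_pos":[0.02,0.25,0],"turn":[0,0,-0.15],"gripper":1},{"delta_pos":[0.04,0.5,0],"turn":[0,0,-0.33],"gripper":1},{"delta_pos":[0.06,0.83,0],"turn":[0,0,-0.5],"gripper":1},{"delta_pos":[0.06,0.83,0],"turn":[0,0,-0.68],"gripper":1},{"delta_pos":[0.06,0.83,0],"turn":[0,0,-0.85],"gripper":1},{"delta_pos":[0.06,0.83,0],"turn":[0,0,-1],"gripper":1},{"delta_pos":[0.06,0.83,0],"turn":[0,0,-1],"gripper":1}]'

```text
t: 16.55
ee_pos: [0.4495, -0.1882, 0.2381]
tcp_rot: [-0.0, 0.936, 0.351, 0.0]
ft_force: [0.0, 0.6, 0.0]
gripper_width: 0.085
grasp_force: 0.0
```

>>> apply_moves --increments '[{"delta_pos":[0,0,0.1],"turn":[0,0,-0.17],"gripper":1},{"delta_pos":[0,0,0.3],"turn":[0,0,-0.34],"gripper":1},{"delta_pos":[0,0,0.5],"turn":[0,0,-0.51],"gripper":1},{"delta_pos":[0,0,0.7],"turn":[0,0,-0.68],"gripper":1},{"delta_pos":[0,0,0.9],"turn":[0,0,-0.85],"gripper":1},{"delta_pos":[0,0,1],"turn":[0,0,-1],"gripper":1},{"delta_pos":[0,0,1],"turn":[0,0,-1],"gripper":1},{"delta_pos":[0,0,1],"turn":[0,0,-1],"gripper":1}]'

```text
t: 17.35
ee_pos: [0.4491, -0.1886, 0.1385]
tcp_rot: [-0.0, 0.733, 0.68, 0.0]
ft_force: [0.3, 0.5, -0.2]
gripper_width: 0.0851
grasp_force: 0.0
```

```bash
python3 -c "
from h import *
o=telemetry.observe();print(np.round(o['q'],2),o['ee_pos'],o['tcp_rot']);r=R.from_quat(np.roll(o['tcp_rot'],-1)).as_matrix();print(r.round(3))
d=np.array([.4495,-.1915,.003])-o['ee_pos'];print('tool',r.T@d)"
```

```text
[ 0.47  0.73 -0.25  1.91  0.33  0.54 -0.07] [ 0.44908209 -0.18858898  0.1384521 ] [-9.57679167e-05  7.33406585e-01  6.79790241e-01  2.21561915e-06]
[[ 0.076  0.997 -0.   ]
 [ 0.997 -0.076  0.   ]
 [ 0.    -0.    -1.   ]]
tool [-0.00288906  0.0006559   0.13545163]
```

>>> apply_moves --increments '[{"delta_pos":[-0.03,0,0.3],"turn":[0,0,0],"gripper":1},{"delta_pos":[-0.03,0,0.6],"turn":[0,0,0],"gripper":1},{"delta_pos":[-0.03,0,0.9],"turn":[0,0,0],"gripper":1},{"delta_pos":[-0.03,0,1],"turn":[0,0,0],"gripper":1},{"delta_pos":[-0.03,0,1],"turn":[0,0,0],"gripper":1}]' --force 20

```text
t: 17.85
ee_pos: [0.4485, -0.1916, 0.0381]
tcp_rot: [-0.0, 0.732, 0.681, -0.0]
ft_force: [-0.4, -0.4, 0.5]
gripper_width: 0.085
grasp_force: 0.0
```

>>> apply_moves --increments '[{"delta_pos":[0,0,0.15],"turn":[0,0,0],"gripper":1},{"delta_pos":[0,0,0.28],"turn":[0,0,0],"gripper":1},{"delta_pos":[0,0,0.35],"turn":[0,0,0],"gripper":1},{"delta_pos":[0,0,0.35],"turn":[0,0,0],"gripper":1},{"delta_pos":[0,0,0.35],"turn":[0,0,0],"gripper":0.75},{"delta_pos":[0,0,0.35],"turn":[0,0,0],"gripper":0.65},{"delta_pos":[0,0,0.35],"turn":[0,0,0],"gripper":0.5},{"delta_pos":[0,0,0.35],"turn":[0,0,0],"gripper":0.5},{"delta_pos":[0,0,0.35],"turn":[0,0,0],"gripper":0.5}]' --force 20

```text
t: 18.75
ee_pos: [0.4489, -0.1921, 0.0042]
tcp_rot: [0.001, 0.732, 0.682, 0.0]
ft_force: [-0.7, 0.9, 13.3]
gripper_width: 0.0564
grasp_force: 18.6
```

>>> apply_moves --increments '[{"delta_pos":[0,0,-0.01],"turn":[0,0,0],"gripper":1},{"delta_pos":[0,0,-0.01],"turn":[0,0,0],"gripper":1},{"delta_pos":[0,0,-0.01],"turn":[0,0,0],"gripper":1},{"delta_pos":[0,0,-0.2],"turn":[0,0,0],"gripper":1},{"delta_pos":[0,0,-0.4],"turn":[0,0,0.17],"gripper":1},{"delta_pos":[0,0,-0.4],"turn":[0,0,0.34],"gripper":1},{"delta_pos":[0,0,-0.4],"turn":[0,0,0.52],"gripper":1},{"delta_pos":[0,0,-0.4],"turn":[0,0,0.7],"gripper":1},{"delta_pos":[0,0,-0.4],"turn":[0,0,0.87],"gripper":1},{"delta_pos":[0,0,-0.4],"turn":[0,0,1],"gripper":1}]'

```text
t: 19.75
ee_pos: [0.4485, -0.1918, 0.0433]
tcp_rot: [-0.0, 0.938, 0.347, -0.0]
ft_force: [-0.8, 0.2, 0.5]
gripper_width: 0.0854
grasp_force: 0.0
```

>>> apply_moves --increments '[{"delta_pos":[0,0,0],"turn":[0,0,0.17],"gripper":1},{"delta_pos":[0,0,0],"turn":[0,0,0.34],"gripper":1},{"delta_pos":[0,0,0],"turn":[0,0,0.51],"gripper":1},{"delta_pos":[0,0,0],"turn":[0,0,0.68],"gripper":1},{"delta_pos":[0,0,0],"turn":[0,0,0.85],"gripper":1},{"delta_pos":[0,0,0],"turn":[0,0,0.99],"gripper":1},{"delta_pos":[0,0,0],"turn":[0,0,0.99],"gripper":1},{"delta_pos":[0,0,0],"turn":[0,0,0.99],"gripper":1}]'

```text
t: 20.55
ee_pos: [0.4485, -0.1918, 0.0433]
tcp_rot: [-0.0, 1.0, -0.029, -0.0]
ft_force: [-0.2, 0.1, -1.1]
gripper_width: 0.0855
grasp_force: 0.0
```

```bash
python3 -c "
from h import *
o=telemetry.observe();print(np.round(o['q'],2),o['ee_pos'],o['tcp_rot']);r=R.from_quat(np.roll(o['tcp_rot'],-1)).as_matrix();print(r.round(3))
d=np.array([.4489,-.1921,.004])-o['ee_pos'];print('tool',r.T@d)"
```

```text
[ 0.28  0.92  0.1   1.97 -0.32  0.27 -0.98] [ 0.44848935 -0.19177098  0.04327823] [-7.51836988e-05  9.99567508e-01 -2.94072082e-02 -8.56085234e-05]
[[ 0.998 -0.059 -0.   ]
 [-0.059 -0.998  0.   ]
 [-0.    -0.    -1.   ]]
tool [0.00043618 0.00031001 0.03927811]
```

>>> apply_moves --increments '[{"delta_pos":[0.004,0,0.2],"turn":[0,0,0],"gripper":1},{"delta_pos":[0.004,0,0.34],"turn":[0,0,0],"gripper":1},{"delta_pos":[0.004,0,0.385],"turn":[0,0,0],"gripper":1},{"delta_pos":[0.004,0,0.385],"turn":[0,0,0],"gripper":1},{"delta_pos":[0.004,0,0.385],"turn":[0,0,0],"gripper":0.75},{"delta_pos":[0.004,0,0.385],"turn":[0,0,0],"gripper":0.65},{"delta_pos":[0.004,0,0.385],"turn":[0,0,0],"gripper":0.5},{"delta_pos":[0.004,0,0.385],"turn":[0,0,0],"gripper":0.5},{"delta_pos":[0.004,0,0.385],"turn":[0,0,0],"gripper":0.5}]' --force 30

```text
t: 21.45
ee_pos: [0.4492, -0.192, 0.0057]
tcp_rot: [0.0, 1.0, -0.031, 0.001]
ft_force: [-2.1, 1.0, 12.9]
gripper_width: 0.0555
grasp_force: 29.4
```

>>> apply_moves --increments '[{"delta_pos":[0,0,-0.1],"turn":[0,0,0],"gripper":0.5},{"delta_pos":[0,0,-0.3],"turn":[0,0,0],"gripper":0.5},{"delta_pos":[0,0,-0.6],"turn":[0,0,0],"gripper":0.5},{"delta_pos":[0,0,-0.9],"turn":[0,0,0],"gripper":0.5},{"delta_pos":[0,0,-1],"turn":[0,0,0],"gripper":0.5},{"delta_pos":[0,0,-1],"turn":[0,0,0],"gripper":0.5}]'

```text
t: 22.05
ee_pos: [0.4495, -0.1919, 0.1063]
tcp_rot: [0.0, 1.0, -0.031, 0.001]
ft_force: [0.2, 0.1, -0.7]
gripper_width: 0.0556
grasp_force: 32.5
```

>>> apply_moves --increments '[{"delta_pos":[0,0,-0.3],"turn":[0,0,0],"gripper":0.5},{"delta_pos":[0,0,-0.6],"turn":[0,0,0],"gripper":0.5},{"delta_pos":[0,0,-0.85],"turn":[0,0,0],"gripper":0.5},{"delta_pos":[0,0,-0.95],"turn":[0,0,0.015],"gripper":0.5},{"delta_pos":[0,0,-0.95],"turn":[0,0,0.015],"gripper":0.5}]'

```text
t: 22.55
ee_pos: [0.4491, -0.1918, 0.1998]
tcp_rot: [0.0, 0.999, -0.037, 0.0]
ft_force: [0.9, 0.5, -1.5]
gripper_width: 0.0554
grasp_force: 32.5
```

Run:
```python
from hk import *
s=hooks('s11')
o=telemetry.observe();r=R.from_quat(np.roll(o['tcp_rot'],-1)).as_matrix();print(r.round(3))
# hub seen from both: side s11 + earlier top t10 (both hung and still)
t=load('t10')
for n,f,x0,x1,y0,y1 in(('side',s,335,355,210,232),('top',t,345,370,175,200)):
    I=f['image'][y0:y1,x0:x1].astype(int)
    print(n);[print(y0+i,[tuple(int(c) for c in p) for p in row]) for i,row in enumerate(I[:: (1)]) if i%2==0]
```

```text
22.6 [ 0.4488 -0.1917  0.1989] [ 0.3  0.3 -0.8]
blue [34, 54, 7, 6, 33] [336.6 221.1]
blue [34, 55, 17, 13, 97] [342.6 228.8]
[[ 0.997 -0.074 -0.001]
 [-0.074 -0.997  0.   ]
 [-0.001 -0.    -1.   ]]
side
210 [(128, 110, 92), (133, 117, 98), (135, 115, 100), (184, 161, 137), (192, 171, 145), (192, 170, 143), (193, 170, 143), (194, 172, 144), (192, 171, 143), (157, 136, 114), (140, 120, 102), (139, 116, 94), (135, 108, 89), (139, 111, 91), (138, 109, 91), (165, 125, 98), (170, 131, 99), (169, 129, 101), (170, 130, 101), (173, 130, 102)]
212 [(131, 112, 94), (130, 110, 94), (181, 160, 132), (193, 170, 142), (192, 170, 142), (195, 174, 148), (197, 175, 150), (195, 173, 149), (192, 171, 146), (158, 138, 118), (141, 122, 103), (139, 111, 94), (135, 107, 88), (136, 110, 86), (138, 110, 88), (164, 123, 97), (160, 126, 102), (153, 136, 136), (150, 137, 142), (152, 141, 144)]
214 [(133, 113, 91), (133, 113, 92), (133, 113, 93), (181, 158, 130), (194, 172, 144), (195, 173, 144), (194, 171, 140), (193, 171, 140), (194, 171, 140), (160, 139, 113), (141, 121, 102), (137, 114, 93), (133, 105, 87), 
[... 6894 characters left out ...]
 (73, 64, 74), (72, 68, 88), (76, 72, 91), (79, 74, 95), (80, 77, 96), (79, 78, 98), (79, 77, 99), (76, 72, 96), (73, 74, 96), (71, 70, 90), (65, 60, 79), (68, 62, 80), (71, 65, 84), (72, 73, 96), (77, 80, 107), (77, 82, 112), (75, 84, 114), (69, 84, 114), (68, 84, 115), (63, 82, 115), (60, 80, 113), (75, 78, 102), (95, 73, 76), (107, 68, 54)]
199 [(59, 44, 41), (62, 52, 56), (68, 52, 50), (77, 53, 43), (78, 53, 41), (81, 54, 40), (79, 52, 42), (79, 53, 40), (76, 55, 42), (69, 45, 38), (67, 45, 37), (71, 46, 38), (75, 50, 41), (76, 49, 38), (76, 52, 41), (76, 49, 39), (77, 50, 45), (76, 47, 38), (73, 48, 43), (69, 47, 44), (61, 49, 56), (49, 47, 57), (60, 49, 56), (65, 44, 40), (77, 51, 38)]
```

Run:
```python
from h import *
s,t=load('s10'),load('t10')
def cen(f,x0,x1,y0,y1):   # bright grey hub top
    I=f['image'][y0:y1,x0:x1].astype(float); w=np.clip(I.min(2)-np.percentile(I.min(2),70),0,None)
    w*= (I.max(2)-I.min(2)<35); v,u=np.mgrid[y0:y1,x0:x1]; return np.array([(w*u).sum(),(w*v).sum()])/w.sum()
b=[]
uS0=cen(load('s0'),288,298,187,197);uT0=cen(load('t0'),283,294,230,240)
uS5=cen(load('s6'),337,350,183,195);uS=cen(s,339,349,214,225);uT=cen(t,352,363,181,191)
print(uS0,uT0,uS5,uS,uT)
# bias from start: hub top known by the grip at (.3985,.1863)
P0=[.3985,.1863,.100];print('bias side',uS0-proj(s,P0)[0],'top',uT0-proj(t,P0)[0])
P5=[.6185,.118,.160];print('bias hung side',uS5-proj(s,P5)[0])
for d in (.218,.224,.23):
    H=np.array([.6185-d*.0698,.118-d*.9976,.160]);print(d,H.round(4),'side res',(uS-proj(s,H)[0]).round(2),'top res',(uT-proj(t,H)[0]).round(2))
print(tri([s,t],[uS,uT]), tri([s,t],[uS0,uT0]))
```

```text
[293.41062574 191.13246753] [287.95347737 234.21132314] [343.07635695 187.04047838] [344.04268827 217.70884413] [357.42797495 184.38308977]
bias side [0.53827806 1.398636  ] top [-0.28105324 -0.66529314]
bias hung side [-0.28416691  1.14116646]
0.218 [ 0.6033 -0.0995  0.16  ] side res [-0.09  1.93] top res [0.67 0.22]
0.224 [ 0.6029 -0.1055  0.16  ] side res [-0.11  0.99] top res [-0.77  0.18]
0.23 [ 0.6024 -0.1114  0.16  ] side res [-0.14  0.06] top res [-2.21  0.13]
(array([ 0.6040754 , -0.1033045 ,  0.15511586]), [np.float64(0.0016590548086984217), np.float64(0.001659054808698283)]) (array([0.40266852, 0.18700375, 0.09401478]), [np.float64(0.0025543024501645827), np.float64(0.0025543024501644947)])
```

>>> apply_moves --increments '[{"delta_pos":[0.2,-0.14,0],"turn":[0,0,0],"gripper":0.5},{"delta_pos":[0.5,-0.34,0],"turn":[0,0,0],"gripper":0.5},{"delta_pos":[0.74,-0.5,0],"turn":[0,0,0],"gripper":0.5},{"delta_pos":[0.74,-0.5,0],"turn":[0,0,0],"gripper":0.5}]'

```text
t: 23.0
ee_pos: [0.5284, -0.1447, 0.1974]
tcp_rot: [-0.001, 0.999, -0.035, -0.001]
ft_force: [0.4, -0.8, -0.7]
gripper_width: 0.0559
grasp_force: 32.5
```

>>> apply_moves --increments '[{"delta_pos":[0.3,-0.2,0],"turn":[0,0,0],"gripper":0.5},{"delta_pos":[0.6,-0.4,0],"turn":[0,0,0],"gripper":0.5},{"delta_pos":[0.74,-0.5,0.05],"turn":[0,0,0],"gripper":0.5},{"delta_pos":[0.74,-0.5,0.05],"turn":[0,0,0],"gripper":0.5},{"delta_pos":[0.74,-0.5,0.05],"turn":[0,0,0],"gripper":0.5},{"delta_pos":[0.74,-0.5,0.05],"turn":[0,0,0],"gripper":0.5}]'

```text
t: 23.6
ee_pos: [0.6031, -0.104, 0.1943]
tcp_rot: [0.0, 0.999, -0.038, -0.001]
ft_force: [0.1, 0.4, -0.7]
gripper_width: 0.0554
grasp_force: 32.5
```

Run:
```python
from hk import *
s=hooks('s12');t=snap('top','t12')
a=cv2.resize(s['image'][190:245,320:375,::-1],None,fx=9,fy=9,interpolation=cv2.INTER_CUBIC)
for x in range(320,375,5): cv2.putText(a,str(x),((x-320)*9,10),0,.3,(0,255,0)); cv2.line(a,((x-320)*9+4,12),((x-320)*9+4,18),(0,255,0))
b=cv2.resize(t['image'][150:205,338:372,::-1],None,fx=9,fy=9,interpolation=cv2.INTER_CUBIC)
cv2.imwrite('pics/c12.png',np.hstack([a,b]))
```

```text
23.65 [ 0.6032 -0.104   0.1946] [ 0.6 -0.1 -0.8]
blue [0, 0, 17, 5, 74] [308.1 166.7]
blue [34, 54, 7, 4, 21] [337.  220.1]
blue [34, 55, 17, 13, 85] [343.5 229. ]
```

View pics/c12.png

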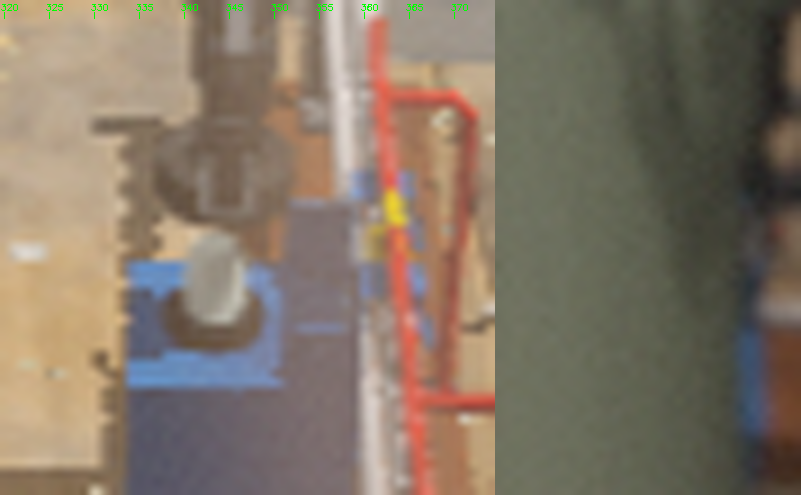

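The side view shows the held roll at u 337.1 to 352.2, above the hub at u 340.3 to 347.4 and the disc at u 338 to 349. The roll is already almost over the hub, and I'll check the remaining offset in numbers.

Run:
```python
from h import *
s=load('s12')
I=s['image'].astype(int)
for z in(.198,.145,.125): print(z,proj(s,[.6032,-.104,z])[0].round(2),'px/10mm',(proj(s,[.6132,-.104,z])-proj(s,[.6032,-.104,z]))[0].round(2))
for v in (207,209,211): print('roll',v,[(u,*(int(c) for c in I[v,u])) for u in list(range(333,341))+list(range(348,356))])
for v in (219,221,223): print('hub',v,[(u,*(int(c) for c in I[v,u])) for u in range(337,351)])
for v in (224,226): print('disc',v,[(u,*(int(c) for c in I[v,u])) for u in list(range(335,341))+list(range(346,352))])
```

```text
0.198 [344.67 208.26] px/10mm [ 2.67 -0.03]
0.145 [344.03 219.67] px/10mm [ 2.61 -0.03]
0.125 [343.79 223.85] px/10mm [ 2.59 -0.03]
roll 207 [(333, 154, 132, 107), (334, 132, 110, 95), (335, 134, 115, 97), (336, 134, 116, 97), (337, 120, 107, 91), (338, 125, 111, 97), (339, 126, 111, 95), (340, 121, 106, 92), (348, 130, 115, 98), (349, 131, 113, 96), (350, 138, 118, 105), (351, 138, 119, 101), (352, 148, 123, 101), (353, 164, 127, 97), (354, 172, 130, 98), (355, 174, 132, 99)]
roll 209 [(333, 194, 172, 143), (334, 158, 139, 114), (335, 134, 117, 97), (336, 135, 118, 97), (337, 108, 92, 73), (338, 104, 88, 75), (339, 119, 106, 91), (340, 123, 108, 96), (348, 142, 126, 111), (349, 138, 120, 105), (350, 139, 124, 107), (351, 137, 120, 104), (352, 142, 116, 94), (353, 164, 125, 95), (354, 173, 131, 98), (355, 174, 131, 100)]
roll 211 [(333, 154, 134, 109), (334, 129, 113, 93), (335, 130, 110, 91), (336, 133, 114, 90), (337, 114, 95, 81), (338, 98, 83, 67), (339, 104, 86, 72), (340, 105, 87, 70), (348, 134, 116, 101), (349, 126, 105, 89), (350, 130, 111, 91), (351, 128, 109, 93), (352, 15
[... 830 characters left out ...]
2, 146, 134), (343, 151, 146, 133), (344, 162, 156, 143), (345, 177, 174, 160), (346, 189, 184, 172), (347, 148, 138, 124), (348, 121, 101, 89), (349, 124, 135, 163), (350, 124, 141, 176)]
disc 224 [(335, 90, 94, 117), (336, 93, 97, 117), (337, 94, 92, 105), (338, 97, 84, 78), (339, 97, 80, 67), (340, 116, 102, 90), (346, 161, 155, 142), (347, 129, 112, 98), (348, 119, 100, 85), (349, 121, 120, 132), (350, 124, 137, 169), (351, 124, 122, 140)]
disc 226 [(335, 93, 97, 118), (336, 93, 96, 117), (337, 94, 95, 115), (338, 94, 83, 82), (339, 94, 77, 63), (340, 97, 77, 64), (346, 116, 97, 80), (347, 117, 98, 82), (348, 117, 98, 81), (349, 123, 124, 150), (350, 124, 131, 162), (351, 123, 117, 132)]
```

The roll is about 1.3 mm too far in x. I'll correct that and lower in guarded steps.

>>> apply_moves --increments '[{"delta_pos":[-0.014,0,0.1],"turn":[0,0,0],"gripper":0.5},{"delta_pos":[-0.014,0,0.2],"turn":[0,0,0],"gripper":0.5},{"delta_pos":[-0.014,0,0.25],"turn":[0,0,0],"gripper":0.5},{"delta_pos":[-0.014,0,0.25],"turn":[0,0,0],"gripper":0.5},{"delta_pos":[-0.014,0,0.25],"turn":[0,0,0],"gripper":0.5}]'

```text
t: 24.2
ee_pos: [0.6026, -0.103, 0.1698]
tcp_rot: [-0.0, 0.999, -0.037, -0.0]
ft_force: [-0.1, -0.1, 0.1]
gripper_width: 0.0556
grasp_force: 32.5
```

>>> apply_moves --increments '[{"delta_pos":[0,0,0.05],"turn":[0,0,0],"gripper":0.5},{"delta_pos":[0,0,0.1],"turn":[0,0,0],"gripper":0.5},{"delta_pos":[0,0,0.14],"turn":[0,0,0],"gripper":0.5},{"delta_pos":[0,0,0.14],"turn":[0,0,0],"gripper":0.5}]'

```text
t: 24.6
ee_pos: [0.6023, -0.1029, 0.1552]
tcp_rot: [-0.0, 0.999, -0.037, -0.0]
ft_force: [0.1, -0.0, -0.8]
gripper_width: 0.0554
grasp_force: 32.5
```

>>> apply_moves --increments '[{"delta_pos":[0,0,0.05],"turn":[0,0,0],"gripper":0.5},{"delta_pos":[0,0,0.1],"turn":[0,0,0],"gripper":0.5},{"delta_pos":[0,0,0.15],"turn":[0,0,0],"gripper":0.5},{"delta_pos":[0,0,0.18],"turn":[0,0,0],"gripper":0.5},{"delta_pos":[0,0,0.18],"turn":[0,0,0],"gripper":0.5}]'

```text
t: 25.1
ee_pos: [0.6024, -0.103, 0.1373]
tcp_rot: [-0.0, 0.999, -0.037, -0.0]
ft_force: [0.5, -0.3, -0.2]
gripper_width: 0.0557
grasp_force: 32.5
```

>>> apply_moves --increments '[{"delta_pos":[0,0,0.02],"turn":[0,0,0],"gripper":0.5},{"delta_pos":[0,0,0.04],"turn":[0,0,0],"gripper":0.5},{"delta_pos":[0,0,0.055],"turn":[0,0,0],"gripper":0.5},{"delta_pos":[0,0,0.055],"turn":[0,0,0],"gripper":0.5}]'

```text
t: 25.5
ee_pos: [0.6021, -0.103, 0.1324]
tcp_rot: [-0.0, 0.999, -0.037, -0.0]
ft_force: [-4.6, 1.0, 5.4]
gripper_width: 0.0554
grasp_force: 33.1
```

>>> apply_moves --increments '[{"delta_pos":[0,0,0.008],"turn":[0,0,0],"gripper":0.5},{"delta_pos":[0,0,0.008],"turn":[0,0,0],"gripper":0.5},{"delta_pos":[0,0,0.008],"turn":[0,0,0],"gripper":0.7},{"delta_pos":[0,0,0.008],"turn":[0,0,0],"gripper":0.85},{"delta_pos":[0,0,0.008],"turn":[0,0,0],"gripper":1},{"delta_pos":[0,0,0.008],"turn":[0,0,0],"gripper":1},{"delta_pos":[0,0,0.008],"turn":[0,0,0],"gripper":1}]'

```text
t: 26.2
ee_pos: [0.6026, -0.103, 0.1314]
tcp_rot: [-0.0, 0.999, -0.037, -0.0]
ft_force: [-0.1, -0.4, -0.3]
gripper_width: 0.0857
grasp_force: 0.0
```

>>> apply_moves --increments '[{"delta_pos":[0,0,-0.15],"turn":[0,0,0],"gripper":1},{"delta_pos":[0,0,-0.4],"turn":[0,0,0],"gripper":1},{"delta_pos":[0,0,-0.7],"turn":[0,0,0],"gripper":1},{"delta_pos":[0,0,-0.95],"turn":[0,0,0],"gripper":1},{"delta_pos":[0,0,-1],"turn":[0,0,0],"gripper":1}]'

```text
t: 26.7
ee_pos: [0.6033, -0.1033, 0.2341]
tcp_rot: [0.0, 0.999, -0.037, 0.002]
ft_force: [0.9, -1.1, -0.6]
gripper_width: 0.0856
grasp_force: 0.0
```

>>> apply_moves --increments '[{"delta_pos":[-0.4,-0.4,0],"turn":[0,0,0],"gripper":1},{"delta_pos":[-0.8,-0.8,0],"turn":[0,0,0],"gripper":1},{"delta_pos":[-1,-1,0],"turn":[0,0,0],"gripper":1},{"delta_pos":[-1,-1,0],"turn":[0,0,0],"gripper":1}]'

```text
t: 27.1
ee_pos: [0.5076, 0.0082, 0.2315]
tcp_rot: [-0.001, 0.999, -0.035, -0.001]
ft_force: [0.1, -0.1, -0.3]
gripper_width: 0.0852
grasp_force: 0.0
```

>>> apply_moves --increments '[{"delta_pos":[-0.4,-0.4,0],"turn":[0,0,0],"gripper":1},{"delta_pos":[-0.4,-0.8,0],"turn":[0,0,0],"gripper":1},{"delta_pos":[-0.4,-1,0],"turn":[0,0,0],"gripper":1},{"delta_pos":[-0.4,-1,0],"turn":[0,0,0],"gripper":1}]'

```text
t: 27.5
ee_pos: [0.4776, 0.1096, 0.231]
tcp_rot: [-0.0, 0.999, -0.035, -0.0]
ft_force: [-0.4, 0.4, -0.3]
gripper_width: 0.0854
grasp_force: 0.0
```

Run:
```python
from hk import *
s=hooks('s13');t=snap('top','t13')
I=t['image'];J=s['image']
print('hooks row171',[tuple(int(c) for c in I[171,u]) for u in range(344,370)])
for v in range(176,200,2): print(v,[int(I[v,u].max()) for u in range(344,372)])
print('side')
for v in range(212,238): print(v,[int(J[v,u].max()) for u in range(332,356)])
```

```text
27.55 [0.4777 0.1076 0.2311] [ 0.4 -0.5 -0.1]
blue [0, 0, 6, 4, 24] [302.5 166.5]
blue [13, 0, 4, 5, 12] [314.6 166.8]
blue [34, 54, 2, 3, 5] [334.6 220.2]
blue [34, 63, 17, 6, 67] [341.8 231.1]
hooks row171 [(120, 110, 105), (119, 108, 105), (113, 108, 108), (90, 89, 101), (60, 71, 91), (46, 63, 90), (51, 69, 99), (60, 75, 100), (86, 89, 100), (111, 104, 103), (125, 111, 102), (129, 111, 84), (139, 117, 61), (145, 120, 41), (147, 121, 40), (150, 125, 44), (156, 133, 81), (153, 135, 112), (141, 131, 126), (112, 110, 123), (80, 92, 118), (60, 78, 112), (58, 74, 107), (81, 84, 104), (115, 107, 112), (140, 129, 126)]
176 [143, 133, 113, 80, 59, 59, 56, 64, 89, 102, 103, 102, 101, 103, 101, 100, 100, 95, 84, 78, 71, 73, 74, 76, 88, 104, 115, 122]
178 [133, 125, 102, 74, 69, 63, 63, 56, 65, 67, 66, 65, 60, 62, 60, 58, 58, 68, 70, 74, 76, 79, 87, 105, 96, 99, 108, 118]
180 [123, 116, 89, 65, 59, 61, 50, 57, 52, 58, 62, 65, 68, 65, 55, 59, 59, 61, 66, 75, 76, 76, 83, 92, 93, 106, 108, 108]
182 [150, 134, 108, 68, 62, 54, 58, 56, 53, 55, 55, 77, 99, 104, 97, 81, 64, 57, 60, 61, 63, 65, 69, 7
[... 3592 characters left out ...]
 182, 181, 181, 180, 169, 166, 166, 165, 164, 129, 125, 127, 130, 128, 130]
233 [130, 130, 137, 151, 146, 152, 144, 140, 156, 160, 163, 168, 160, 156, 143, 123, 120, 121, 123, 127, 124, 127, 127, 130]
234 [132, 130, 106, 105, 103, 103, 104, 105, 105, 106, 107, 105, 108, 113, 113, 114, 116, 121, 120, 122, 125, 128, 128, 129]
235 [129, 125, 102, 104, 100, 100, 102, 100, 105, 105, 102, 108, 109, 111, 111, 115, 120, 121, 124, 125, 126, 125, 128, 130]
236 [158, 127, 102, 105, 104, 104, 105, 103, 100, 104, 106, 108, 109, 110, 111, 116, 116, 121, 122, 124, 127, 127, 128, 129]
237 [131, 129, 106, 105, 100, 102, 104, 105, 105, 105, 103, 107, 109, 110, 113, 112, 116, 118, 119, 125, 123, 127, 128, 129]
```

Run:
```python
from hk import *
s=load('s13');t=load('t13');a=np.linspace(0,6.28,60)
for z in(.127,.132,.137):
    for n,f in(('side',s),('top',t)):
        p=proj(f,np.c_[.602+.029*np.cos(a),-.1035+.029*np.sin(a),0*a+z]);print(z,n,'u',p[:,0].min().round(1),p[:,0].max().round(1),'vmax',p[:,1].max().round(1))
```

```text
0.127 side u 335.9 351.1 vmax 228.0
0.127 top u 350.3 364.0 vmax 194.7
0.132 side u 336.0 351.1 vmax 227.0
0.132 top u 350.4 364.1 vmax 194.0
0.137 side u 336.0 351.2 vmax 225.9
0.137 top u 350.5 364.2 vmax 193.2
```

The roll's lower rim is at side v≈230. With the known view bias of about +1.2 px, that puts it down on the disc. It is centred on the hub, the hooks still straddle the band, and the arm is clear.

```bash
python3 -c "
from cell import order
print(order.close_job())"
```

```text
the job is handed in; nothing more can be done
None
```

I handed the job in, but it returned no verdict: by my last images the blue holder hangs by both hooks about 2 mm off the band's centre, the black roll sits down on the disc around the hub, and the arm is clear.

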